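# Fish the clamp weight out of its well

### The job

A steel clamp weight with an upright wire loop lies at the bottom of one of the two deep bores of the wooden block. Take the hook tool from the slotted rack, hook the weight by its loop, draw it up out of the bore and stand it flat, gently and wholly on the square plywood board. Unhook it, hang the hook tool upright in the rack again, and leave the other things where they are.

Things in the scene. Friction and masses are not known exactly. Their poses are not given: they have to be found in the camera images.
- weight: Steel disc 52 mm wide, 20 mm thick, about 0.33 kg, with a wire loop (upside-down U, 52 mm overall height) standing on top. Origin: centre of its underside; z up. The loop lies in its y-z plane, so a hook passes under the bar along its x, from either side. Loose on the floor of a bore, near the middle; the loop's top is 75 mm below the block's top, out of reach of fingers.
- well: Fixed wooden block 210 (x) x 104 (y) x 135 (z) mm. Origin: centre of its underside. Two round vertical bores, 72 mm in diameter, centred at x = -52 and +52 mm, y = 0, open at the top, with their floors 8 mm above the origin. One holds the weight, the other the plain plug.
- hook_tool: Hook tool, 0.07 kg. Origin: centre of the lower end of its square wooden handle (22 x 22 mm, z = 0 to 75 mm); z up. A 6 mm steel shank runs down the z axis to a J-shaped hook that points along +x. At the start it hangs upright in a rack slot, handle end resting on the rack, hook in line with the slot towards the rack's +x: it lifts straight up and goes straight down again.
- loop_bar (a point): Middle of the loop's bar (centre line), 49.5 mm above the weight's origin. 5 mm round wire; the bar runs straight along the weight's y, legs at y = -18 and +18 mm. Window under the bar: 31 mm wide, from 20 to 47 mm above the weight's origin.
- hook_bend (a point): Middle of the hook's bend (centre line), 95 mm below and 8.5 mm along +x from the tool's origin. From the shank the 6 mm bar goes 17 mm along +x and then turns up; its tip ends 12 mm above this point, the lowest point is 3 mm below it. Throat between shank and tip: 11 mm.
- rack: Fixed plywood rack 90 (x) x 170 (y) x 115 (z) mm: a 12 mm top board on two side legs. Origin: centre of its underside. Two slots 14 mm wide run along its x through the board, at y = +45 and -45 mm, open at the front (x = -45 mm) and closed at x = +30 mm. One holds the hook tool, the other a file.
- slot_left (a point): Point on the rack's top in the middle of the slot at the rack's y = +45 mm, axes as the rack's. Where a tool's origin rests when hung there.
- slot_right (a point): The same for the slot at the rack's y = -45 mm.
- board: Fixed square plywood board 130 x 130 x 15 mm lying on the bench, edges along its x and y. Origin: centre of its underside; its top is at 15 mm.
- file: File with a round wooden handle up to 28 mm thick and 72 mm long (its top stands 187 mm over the bench), straight flat blade without a hook, hanging in the rack's other slot. Leave alone. Origin: lower end of the handle.
- plug: Plain round wooden plug without a loop, 54 mm in diameter and 40 mm high, in the other bore. Leave alone. Origin: centre of its underside.
- plane: Bystander to leave alone: small block plane, 140 x 45 x 40 mm. Origin: under its middle, on the bench.
- jar: Bystander to leave alone: empty open glass jar, 72 mm wide, 85 mm high. Origin: under its middle, on the bench.
- chisel: Bystander to leave alone: chisel lying flat, 150 mm long, 24 mm thick. Origin: under its middle, on the bench.
- glue_tin: Bystander to leave alone: closed metal tin, 74 mm wide, 60 mm high. Origin: under its middle, on the bench.
- wedge: Bystander to leave alone: small wood strip 70 x 20 x 20 mm. Origin: under its middle, on the bench.
Mind the look-alikes: they are no part of the job. Leave any turquoise look-alike of the hook_tool alone. There is more than one size of the well; the one meant has the size given above.

How it is judged (in metres and radians):
On the way, in this order (a step that is already met when the one before it is completed fails the run):
1. the weight hangs on the hook, lifted at least 40 mm off the bore's floor and still inside the bore, not held by the fingers (contact force between hook_tool and weight above 1 N and contact force between the fingers and weight below 0.5 N and z of weight in the frame of well between 0.048 and 0.12 m and y of weight in the frame of well between -0.036 and 0.036 m and x of weight in the frame of well between -0.088 and 0.088 m), for 0.1 s.
2. the weight hangs on the hook with its underside clear above the block's top (contact force between hook_tool and weight above 1 N and contact force between the fingers and weight below 0.5 N and z of weight in the frame of well above 0.136 m), for 0.1 s.
At the end, for the whole second after the job is handed in: Weight at rest flat on the board (axis within 45 mm of its middle in x and y, underside within 4 mm of its top, tilt < 0.12 rad), off the hook; hook tool at rest, upright in a rack slot (tilt < 0.15 rad; origin within 5 mm in height, 8 mm across, -30 to +20 mm along the slot point) (x of weight in the frame of board between -0.045 and 0.045 m and y of weight in the frame of board between -0.045 and 0.045 m and z of weight in the frame of board between 0.011 and 0.019 m and angle between weight's own z axis and vertical below 0.12 rad and linear speed of weight below 0.02 m/s and angle between hook_tool's own z axis and vertical below 0.15 rad and linear speed of hook_tool below 0.03 m/s and contact force between hook_tool and weight below 0.1 N and ((x of hook_tool in the frame of slot_left between -0.03 and 0.02 m and y of hook_tool in the frame of slot_left between -0.008 and 0.008 m and z of hook_tool in the frame of slot_left between -0.005 and 0.005 m) or (x of hook_tool in the frame of slot_right between -0.03 and 0.02 m and y of hook_tool in the frame of slot_right between -0.008 and 0.008 m and z of hook_tool in the frame of slot_right between -0.005 and 0.005 m))); the robot touches nothing.
It fails at once if the weight is set down hard (more than 60 N on the board) (contact force between weight and board above 60 N).
It fails at once if the plug is moved more than 25 mm (distance of plug from where it was at the start of the episode above 0.025 m).
It fails at once if the file is moved more than 30 mm (distance of file from where it was at the start of the episode above 0.03 m).
It fails at once if another bystander on the bench is moved more than 30 mm (distance of any of plane, jar, chisel, glue_tin, wedge from where it was at the start of the episode above 0.03 m).
It also fails if it takes over 72 s, if anything falls off the work surface, if the arm or the gripper's body presses on something with over 40 N, if the wrist force passes 120 N, or if a joint passes its speed limit or range.

### The arm

A 6-joint arm with a two-finger parallel gripper is mounted at the origin on the work surface. World frame = base frame: x ahead of the robot, y to its left, z up, the work surface at z = 0. Lengths are in mm, angles in rad, forces in N, time in s.
With the tool pointing down it reaches from about 350 to 775 mm from the base axis. Payload 7.3 kg.
Tool frame: the origin (TCP) lies midway between the tips of the shut fingers; the grasp point (between the pads) lies 19 mm behind it (grasp_offset is the z of the grasp point in the tool frame, in mm); z points along the fingers, y is the direction in which the jaws open and shut (so a half turn about z gives the same grasp; the last joint's range is limited). The gripper opens to 92 mm and grips with 3 to 60 N. Pads are 19 mm wide; open, the fingers measure 130 mm over their backs; the gripper's body (75 mm by 190 mm) begins 47 mm behind the grasp point.
Start: joints at [-1.408, 0.342, 1.524, -0, 1.275, -0.146], TCP at [159.579, -500.182, 204.041] pointing down, gripper open.
Joint ranges: [-2.53, 2.53], [-0.77, 2.02], [0.04, 2.7], [-1, 4.14], [0.28, 2.66], [-3.11, 3.11]. Speed limits (rad/s): [2.57, 2.57, 3.14, 3.14, 3.14, 3.14].

### API

Orientations are given as [roll, pitch, yaw] about the fixed x, y, z axes, in that order (R = Rz(yaw) Ry(pitch) Rx(roll)).
In Python, from plant import get_obs, capture, camera_model, close_job, boxes_of, regions_of, place_of, grasp_offset gives the robot as it stands. The module is installed in compiled form; this text tells all that it offers.
- The arm moves only by the tool send_rows, never from a script. Its argument "targets" is a list that holds one entry, the list of rows, each a list of 7 numbers: the turn, a rotation vector about the tool's x, y, z in degrees, then the shift along the tool's x, y, z in mm, then the closure, from -1 (fully open) to 1 (shut). A call has 1 to 5 rows; each row is the pose to reach, as a shift and turn from the pose commanded when the call began, along the tool's axes at that moment; what a row does not reach only later rows make up. A row lasts 1/12 s, in which the tool goes at most 41.7 mm and 7.16 degrees, less where a joint would pass 70% of its speed; a pose out of reach is approached as far as the arm can. A call with a gripper value outside its range is refused whole. The fingers move at their own pace and stop on an object; the grip force is fixed at half the most. Time passes only in rows, so rows that repeat a pose let the fingers close. It gives the time, the measured TCP pose, the force and the opening at its end, in the units of the state.
- get_obs(): the state, without advancing time (a new reading comes with each control period).
- capture(name): name is "scene" or "side" or "wrist"; returns the picture (420x560x3 uint8, red, green, blue); there is no depth.
- camera_model(name): a dict with "K" (3x3 intrinsics, pixels), "world_to_cam" (4x4, takes a point from world to camera coordinates). Camera axes: x right, y up, looking along -z (the intrinsics and any distortion apply to the point x, -y, -z); pixel columns grow to the right and rows downward; lengths in mm; the calibration is good to about 2 mm. A picture is of the moment at which its call begins: read the wrist's pose just before it. camera_model takes no time and is no camera call; for the wrist camera it gives the pose at the moment of the call.
- close_job(): hands the job in, once; it reports no verdict.
Trained networks look in the newest picture that a camera, given by its name, has taken for a name from the list of things; names that differ only in an ending like _2 or _b are one class to them, and where a whole thing is asked for, a point or a joint stands for the part that bears it (a point fixed in the world has none). Each returns a list of dicts, best first, with "conf" (0 to 1); they miss things now and then, are a little off and sometimes report something else, mostly with a low value. They report only what shows in the picture. A call takes as long as a camera call. They do not tell look-alikes from the thing itself.
- boxes_of(label, camera): "location" ([row, column] in pixels, amid what is visible of it).
- regions_of(label, camera): "region" (420x560 bool, what is visible of it) and "location" ([row, column] in pixels, amid what is visible of it).
- place_of(label, camera): "location" ([row, column] in pixels: a listed point, or the origin of a listed thing).
The state is a dict: "time": time; "joint_positions": joint angles; "dq": joint speeds; "tau": joint torques, N m; "tool_pos": TCP position; "tcp_rot": TCP orientation; "contact_force": force on the tool from outside, world axes, zero at the start; "moment": the same for the moment, N m; "grip_width": finger opening in mm.
Only numpy, scipy, OpenCV 4.12 (cv2) and the standard library are available. Lean on these libraries where they do the work, as an engineer would, in place of code of your own. Each camera call takes 0.05 s, during which the arm holds its last target.

## Working session

There is one attempt and no reset: what is moved stays moved. The work goes in short steps, Python scripts to look and compute and a tool call to move; the robot and the scene stay as the last step left them, time stands still between calls to the robot, and variables do not carry over. Pictures are saved under pics/ and viewed, and the job is handed in when it is done.

Besides the shell and the picture viewer there is one more tool, called as name(argument=value, ...), one argument or row to a line, values as JSON. send_rows: Moves the arm, as the interface text tells. Its arguments: {"type":"object","properties":{"targets":{"type":"array","items":{"type":"array","items":{"type":"array","items":{"type":"number"}}}}},"required":["targets"]}

```bash
mkdir -p pics; ls; python3 - <<'E'
from plant import *
import cv2
print(get_obs()); print(grasp_offset)
for n in ("scene","side","wrist"):
    im=capture(n); cv2.imwrite(f"pics/{n}0.png",im[:,:,::-1]); m=camera_model(n); print(n,m)
E
```

```text
pics
{'time': 0.0, 'joint_positions': array([-1.40798275e+00,  3.42716874e-01,  1.52500786e+00,  1.06395148e-05,
        1.27538577e+00, -1.46008830e-01]), 'dq': array([-9.84177397e-04,  1.00951975e-06,  5.51798339e-04,  5.07255275e-04,
        6.20211920e-04, -1.05704015e-03]), 'tau': array([ 1.23204492e-03, -4.31236696e+01, -2.44217420e+01,  7.18587474e-02,
        5.58153796e-02, -1.36976014e-04]), 'tool_pos': array([ 159.51612398, -499.7252599 ,  203.35121703]), 'tcp_rot': array([-3.14009243e+00, -2.30898702e-04,  3.08819133e-01]), 'contact_force': array([-0.48813544,  0.00884033, -0.86424925]), 'moment': array([ 0.02200561, -0.02394036,  0.02841594]), 'grip_width': 92.20773760465605}
-18.8
scene {'K': array([[509.35435324,   0.        , 285.56030889],
       [  0.        , 509.35435324, 219.74928759],
       [  0.        ,   0.        ,   1.        ]]), 'world_to_cam': array([[-2.04882249e-01,  9.78769437e-01, -5.80115178e-03,
         5.96862918e+01],
       [-5.58298520e-01, -1.11994344e-01,  8.22046245e-01,
         2.47374623e+02],
       [ 8.03944045e-01,  1.71661458e-01,  
[... 477 characters left out ...]
1],
       [-8.20264970e-02,  6.59905488e-01,  7.46857685e-01,
        -1.21342644e+03],
       [ 0.00000000e+00,  0.00000000e+00,  0.00000000e+00,
         1.00000000e+00]])}
wrist {'K': array([[369.67787879,   0.        , 281.48448981],
       [  0.        , 369.67787879, 206.26173908],
       [  0.        ,   0.        ,   1.        ]]), 'world_to_cam': array([[ 3.02487702e-01, -9.53153283e-01, -8.99444647e-05,
        -5.24507093e+02],
       [ 9.16199950e-01,  2.90786405e-01, -2.75718911e-01,
         3.25818101e+01],
       [ 2.62828540e-01,  8.33191729e-02,  9.61238302e-01,
        -3.91514486e+02],
       [ 0.00000000e+00,  0.00000000e+00,  0.00000000e+00,
         1.00000000e+00]])}
```

View pics/scene0.png

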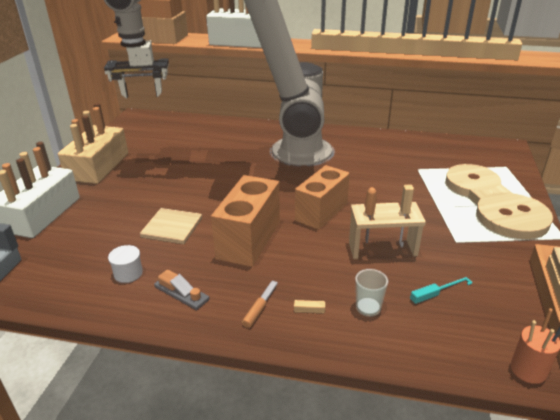

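View pics/side0.png

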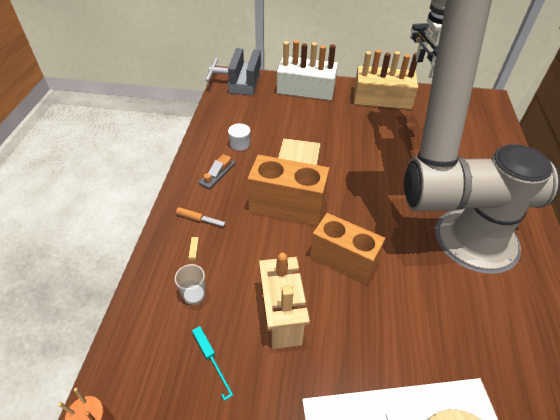

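View pics/wrist0.png

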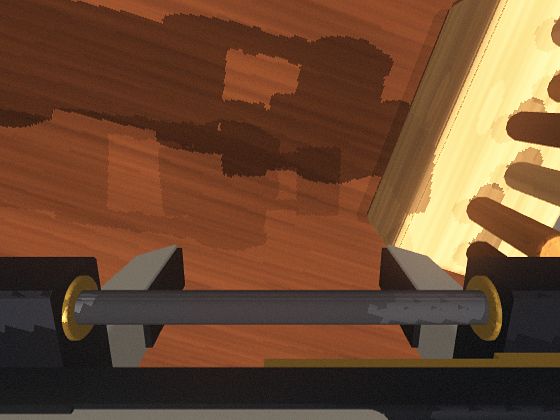

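Candidates for the well are the large block at scene (247,218) and the small block at (323,195). For the tool, the rack holds a round-handled tool at (371,203) and a square-handled one at (407,198), and a turquoise look-alike lies at (440,290). I'll measure the blocks and crop close.

```bash
cat > h.py <<'E'
import numpy as np, cv2
from plant import *
def proj(m,P):
    P=np.atleast_2d(P).astype(float); c=P@m["world_to_cam"][:3,:3].T+m["world_to_cam"][:3,3]
    q=np.c_[c[:,0],-c[:,1],-c[:,2]]@m["K"].T
    return q[:,:2]/q[:,2:]
def ray(m,uv):
    R=m["world_to_cam"][:3,:3];t=m["world_to_cam"][:3,3]
    d=np.linalg.inv(m["K"])@np.array([uv[0],uv[1],1.]); d=R.T@(d*[1,-1,-1])
    return -R.T@t,d
def onz(m,uv,z):
    o,d=ray(m,uv); return o+d*(z-o[2])/d[2]
def tri(obs):  # list of (m,uv)
    A=np.zeros((3,3));b=np.zeros(3)
    for m,uv in obs:
        o,d=ray(m,uv);d=d/np.linalg.norm(d);M=np.eye(3)-np.outer(d,d);A+=M;b+=M@o
    return np.linalg.solve(A,b)
def rz(a): return np.array([[np.cos(a),-np.sin(a),0],[np.sin(a),np.cos(a),0],[0,0,1]])
E
python3 - <<'E'
from h import *
ms={n:camera_model(n) for n in("scene","side")}
for n in ms:
    capture(n)
    for l in ["weight","loop_bar","well","hook_tool","hook_bend","rack","slot_left","slot_right","board","file","plug"]:
        r=place_of(l,n)
        print(n,l,[(np.round(x["location"][::-1],1).tolist(),round(x["conf"],2)) for x in r[:3]])
for n,(r0,r1,c0,c1) in {"scene":(160,270,190,440),"side":(130,350,230,400)}.items():
    im=cv2.imread(f"pics/{n}0.png")[r0:r1,c0:c1]
    cv2.imwrite(f"pics/{n}0c.png",cv2.resize(im,None,fx=3,fy=3,interpolation=cv2.INTER_CUBIC) if n=="scene" else cv2.resize(im,None,fx=2.7,fy=2.7,interpolation=cv2.INTER_CUBIC))
E
```

```text
scene weight []
scene loop_bar []
scene well [([248.8, 237.3], 0.83), ([323.1, 211.0], 0.79), ([258.8, 305.5], 0.7)]
scene hook_tool [([402.4, 210.8], 0.86), ([438.9, 291.3], 0.85)]
scene hook_bend [([467.8, 278.1], 0.86), ([400.6, 242.1], 0.6), ([310.9, 310.0], 0.2)]
scene rack []
scene slot_left [([402.6, 213.5], 0.96), ([371.4, 212.1], 0.71), ([401.4, 242.2], 0.27)]
scene slot_right [([368.7, 212.4], 0.8)]
scene board [([171.7, 225.7], 0.78)]
scene file [([370.5, 213.2], 0.65)]
scene plug [([309.9, 307.9], 0.74)]
side weight []
side loop_bar []
side well [([346.8, 259.7], 0.97), ([286.2, 205.5], 0.93)]
side hook_tool [([285.2, 306.4], 0.54)]
side hook_bend [([230.5, 397.8], 0.68), ([192.9, 253.9], 0.6)]
side rack [([276.6, 316.1], 0.64)]
side slot_left [([288.2, 304.6], 0.67)]
side slot_right [([278.7, 271.0], 0.71)]
side board [([297.8, 157.5], 0.86), ([194.4, 249.1], 0.29)]
side file [([281.7, 271.4], 0.76)]
side plug []
```

View pics/scene0c.png

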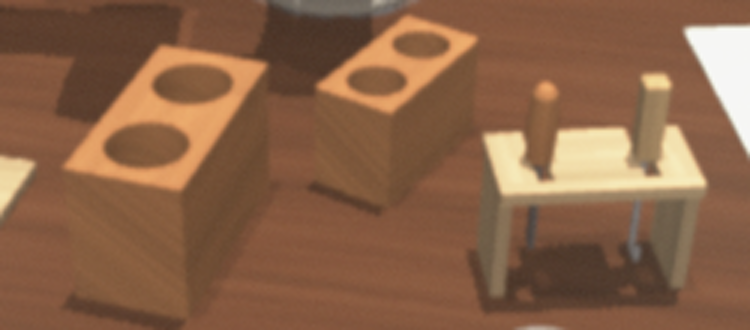

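View pics/side0c.png

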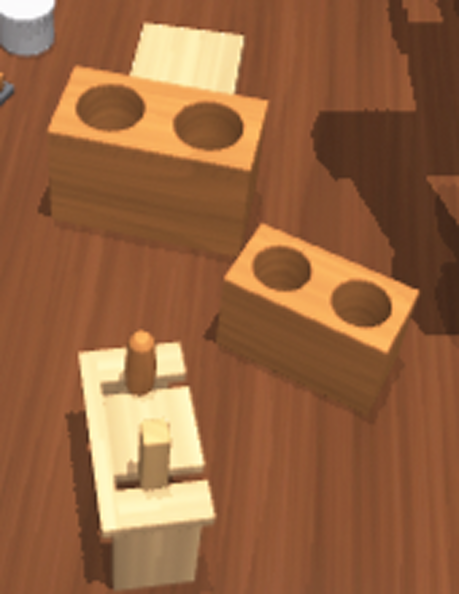

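The square handle at scene (407,198) is the hook tool: its J shows at (401,242), and it hangs in slot_left. The round handle is the file. Next I'll fit poses with silhouettes.

```bash
cat > fit.py <<'E'
from h import *
from scipy.optimize import minimize
ms={n:camera_model(n) for n in("scene","side")}
def hull(m,P):
    p=cv2.convexHull(proj(m,P).astype(np.float32)); im=np.zeros((1680,2240),np.uint8)
    cv2.fillConvexPoly(im,np.round((p*4+1.5)*16).astype(np.int32),1,shift=4); 
    return cv2.resize(im.astype(np.float32),(560,420),interpolation=cv2.INTER_AREA)
def box(x,y,a,L,W,H,z0=0):
    c=np.array([[i,j,k] for i in(-L/2,L/2) for j in(-W/2,W/2) for k in(z0,H)])
    return c@rz(a).T+[x,y,0]
def fit(masks,dims,x0):
    def cost(p):
        s=0
        for n,mk in masks.items():
            h=hull(ms[n],box(p[0],p[1],p[2]/100,*dims)); s+=1-np.minimum(h,mk).sum()/np.maximum(h,mk).sum()
        return s
    best=None
    for a in np.arange(0,np.pi,np.pi/8):
        r=minimize(cost,[x0[0],x0[1],a*100],method="Nelder-Mead",options=dict(initial_simplex=[[x0[0],x0[1],a*100],[x0[0]+20,x0[1],a*100],[x0[0],x0[1]+20,a*100],[x0[0],x0[1],a*100+20]],xatol=.1,fatol=1e-4))
        if best is None or r.fun<best.fun: best=r
    return best.x[0],best.x[1],best.x[2]/100,best.fun
E
python3 - <<'E'
from fit import *
M={}
for n in ms:
    capture(n)
    for l in("well","board","rack"):
        M[n,l]=regions_of(l,n); print(n,l,[(np.round(r["location"][::-1]).tolist(),round(r["conf"],2),r["region"].sum()) for r in M[n,l]])
def pick(n,l,uv):
    for r in M[n,l]:
        if np.hypot(*(np.array(r["location"][::-1])-uv))<15: return r["region"].astype(np.float32)
def go(name,l,us,uside,dims,z):
    mk={n:v for n,u in(("scene",us),("side",uside)) if (v:=pick(n,l,u)) is not None}
    x0=onz(ms["scene"],us,z)
    print(name,list(mk),np.round(fit(mk,dims,x0),3))
    for n in mk: print(n,np.round(fit({n:mk[n]},dims,x0),3))
go("big","well",(247,218),(288,189),(210,104,135),60)
go("small as big","well",(323,195),(347,246),(210,104,135),60)
go("board","board",(171,225),(299,153),(130,130,15),10)
E
```

```text
scene well [([244.0, 219.0], 0.85, np.int64(4664)), ([323.0, 195.0], 0.81, np.int64(2531))]
scene board [([171.0, 224.0], 0.87, np.int64(1489))]
scene rack [([386.0, 216.0], 0.86, np.int64(2071))]
side well [([287.0, 187.0], 0.85, np.int64(4296)), ([350.0, 246.0], 0.84, np.int64(3234))]
side board [([301.0, 148.0], 0.91, np.int64(820))]
side rack [([277.0, 305.0], 0.96, np.int64(2778)), ([283.0, 296.0], 0.46, np.int64(279))]
big ['scene', 'side'] [ 5.49247e+02 -4.89350e+01  3.02800e+00  6.40000e-02]
scene [ 5.46585e+02 -4.96680e+01  3.02900e+00  1.50000e-02]
side [ 5.50728e+02 -4.68690e+01 -9.90000e-02  3.40000e-02]
small as big ['scene', 'side'] [380.027 128.589   3.026   0.705]
scene [3.64217e+02 1.26751e+02 3.01300e+00 2.93000e-01]
side [ 3.90623e+02  1.15396e+02 -2.72000e-01  3.95000e-01]
board ['scene', 'side'] [ 5.35489e+02 -2.78454e+02  1.54200e+00  3.51000e-01]
scene [ 5.33587e+02 -2.77968e+02 -3.60000e-02  4.00000e-02]
side [ 5.36119e+02 -3.09757e+02  1.50300e+00  2.68000e-01]
```

```bash
python3 - <<'E'
from fit import *
from scipy.spatial.transform import Rotation as Ro
from scipy.optimize import least_squares
# rack top corners from crops
s=[(483,133),(680,127)]; s=[(u/3+190,v/3+160) for u,v in s]
d=[(80,352),(182,343),(213,513),(103,525)]; d=[(u/2.7+230,v/2.7+130) for u,v in d]
for q in s: print("s",onz(ms["scene"],q,115).round(1))
for q in d: print("d",onz(ms["side"],q,115).round(1))
# handle top centre
print("handle top", tri([(ms["scene"],(655/3+190,80/3+160)),(ms["side"],(155/2.7+230,426/2.7+130))]).round(1))
print("file top", tri([(ms["scene"],(545/3+190,88/3+160)),(ms["side"],(141/2.7+230,340/2.7+130))]).round(1))
print("bend", tri([(ms["scene"],(400.6,242.1))for _ in 'a']+[(ms["side"],(285,306))]).round(1) )
o=get_obs(); m=camera_model("wrist"); R=Ro.from_euler("xyz",o["tcp_rot"]).as_matrix()
W=m["world_to_cam"]; C=-W[:3,:3].T@W[:3,3]
print("cam in tool",(R.T@(C-o["tool_pos"])).round(1)); print("cam axes in tool\n",(R.T@W[:3,:3].T).round(3)); print(R.round(3))
E
```

```text
s [497.2 217.2 115. ]
s [454.1 383.8 115. ]
d [584.4 242.4 115. ]
d [496.5 219.7 115. ]
d [455.2 379.1 115. ]
d [540.  401.7 115. ]
handle top [507.3 353.1 190.6]
file top [527.9 267.7 183.2]
bend [520.1 336.9  44.5]
cam in tool [  75.8   -0.2 -181.7]
cam axes in tool
 [[-0.002  0.961  0.276]
 [ 1.     0.002 -0.001]
 [-0.001  0.276 -0.961]]
[[ 0.953  0.304  0.   ]
 [ 0.304 -0.953 -0.   ]
 [-0.     0.    -1.   ]]
```

```bash
cat >> h.py <<'E'
from scipy.spatial.transform import Rotation as Ro
def plan(pos,R,obs=None):
    o=obs or get_obs(); Rc=Ro.from_euler("xyz",o["tcp_rot"]); R=R if isinstance(R,Ro) else Ro.from_matrix(R)
    rv=np.degrees((Rc.inv()*R).as_rotvec()); d=Rc.inv().apply(np.array(pos)-o["tool_pos"])
    print("turn",rv.round(1).tolist(),"shift",d.round(1).tolist(),"t",round(o["time"],2),"steps",round(max(np.linalg.norm(rv)/7.16,np.linalg.norm(d)/41.7),1))
def down(yaw): return Ro.from_euler("xyz",[np.pi,0,yaw])
E
python3 - <<'E'
from h import *
plan([455,-49,290],down(0)*Ro.from_euler("y",16,degrees=True))
E
```

```text
turn [-2.5, 15.9, 17.6] shift [418.6, -340.0, -86.0] t 1.75 steps 13.1
```

send_rows(
  targets=[
    [[0, 2, 2, 20, -15, -35, -1], [0, 4, 4, 50, -40, -50, -1], [-1, 6, 6, 80, -65, -60, -1], [-1, 8, 8, 115, -90, -70, -1], [-1, 9, 9, 150, -120, -80, -1]],
  ],
)

```text
time: 2.17
tool_pos: [262.5, -345.6, 283.0]
tcp_rot: [3.136, -0.16, 0.149]
contact_force: [0.3, -1.2, -0.2]
grip_width: 91.5
```

```bash
python3 - <<'E'
from h import *
plan([455,-49,290],down(0)*Ro.from_euler("y",16,degrees=True))
E
```

```text
turn [-1.5, 6.8, 8.3] shift [232.5, -264.9, 28.9] t 2.17 steps 8.5
```

send_rows(
  targets=[
    [[0, 2, 2, 25, -29, 3, -1], [0, 3, 4, 50, -58, 6, -1], [-1, 5, 6, 77, -88, 9, -1], [-1, 6, 8, 104, -118, 12, -1], [-1.5, 7, 8, 131, -148, 15, -1]],
  ],
)

```text
time: 2.58
tool_pos: [370.3, -179.2, 287.7]
tcp_rot: [3.141, -0.282, 0.006]
contact_force: [0.2, -1.3, 1.6]
grip_width: 91.6
```

```bash
python3 - <<'E'
from h import *
plan([455,-49,290],down(0)*Ro.from_euler("y",16,degrees=True))
E
```

```text
turn [-0.1, -0.2, 0.3] shift [82.8, -129.7, 21.6] t 2.58 steps 3.7
```

send_rows(
  targets=[
    [[0, 0, 0, 21, -33, 5, -1], [0, 0, 0, 42, -65, 10, -1], [0, 0, 0, 63, -97, 16, -1], [0, 0, 0, 83, -125, 22, -1], [0, 0, 0, 83, -125, 22, -1]],
  ],
)

```text
time: 3.0
tool_pos: [456.7, -49.7, 289.5]
tcp_rot: [-3.14, -0.282, 0.016]
contact_force: [-0.9, 0.6, 0.2]
grip_width: 91.4
```

```bash
python3 - <<'E'
from h import *
o=get_obs();print(o["tool_pos"],o["tcp_rot"])
im=capture("wrist");cv2.imwrite("pics/wrist1.png",im[:,:,::-1])
m=camera_model("wrist")
import pickle;pickle.dump(m,open("w1.pkl","wb"))
for l in("weight","loop_bar","well","plug","hook_tool"):print(l,[(np.round(x["location"][::-1],1).tolist(),round(x["conf"],2)) for x in place_of(l,"wrist")])
E
```

```text
[456.7067706  -49.6778602  289.45650311] [-3.14029266 -0.28220517  0.0156801 ]
weight [([281.4, 107.3], 0.88)]
loop_bar [([284.3, 100.5], 0.56)]
well [([280.4, 150.9], 0.95)]
plug [([278.9, 192.3], 0.73)]
hook_tool [([282.9, 150.1], 0.44)]
```

View pics/wrist1.png

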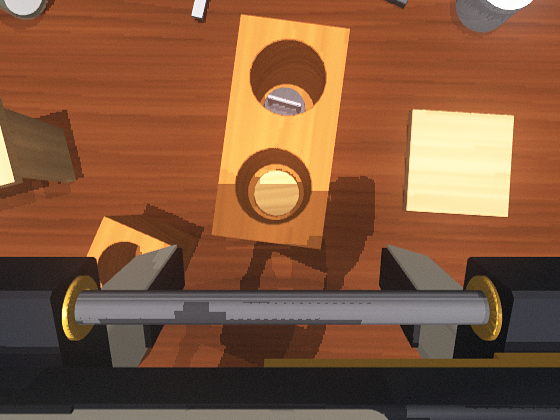

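The wrist view shows the weight with its loop in the far bore (285,100), the plug in the near bore (279,192) and the board at (460,162). I'll move 85 mm out and look straight down on the weight.

send_rows(
  targets=[
    [[0, 0, 0, 38, 0, 11, -1], [0, 0, 0, 76, 0, 22, -1], [0, 0, 0, 76, 0, 22, -1], [0, 0, 0, 76, 0, 22, -1]],
  ],
)

```text
time: 3.63
tool_pos: [534.2, -55.8, 287.7]
tcp_rot: [-3.141, -0.278, 0.007]
contact_force: [-0.3, -0.5, -0.0]
grip_width: 91.9
```

```bash
python3 - <<'E'
from h import *
o=get_obs();print(o["tool_pos"],o["tcp_rot"],o["joint_positions"])
im=capture("wrist");cv2.imwrite("pics/wrist2.png",im[:,:,::-1])
m=camera_model("wrist")
import pickle;pickle.dump(m,open("w2.pkl","wb"))
for l in("weight","loop_bar","well","board"):print(l,[(np.round(x["location"][::-1],1).tolist(),round(x["conf"],2)) for x in place_of(l,"wrist")])
c=cv2.resize(im[100:250,200:370,::-1],None,fx=4,fy=4,interpolation=cv2.INTER_CUBIC);cv2.imwrite("pics/wrist2c.png",c)
E
```

```text
[534.24930781 -55.79061789 287.73832556] [-3.14126268 -0.27817678  0.00698537] [-0.30046375  0.14072111  1.59632605  0.0919135   1.14049609  1.23603554]
weight [([274.2, 170.1], 0.88), ([205.5, 23.9], 0.46), ([118.7, 29.2], 0.36)]
loop_bar [([277.8, 166.1], 0.87)]
well [([142.0, 342.7], 0.97), ([274.6, 206.7], 0.86)]
board [([447.6, 219.4], 0.83)]
```

View pics/wrist2.png

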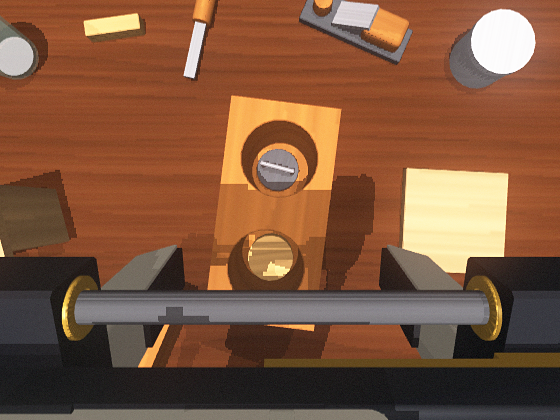

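View pics/wrist2c.png

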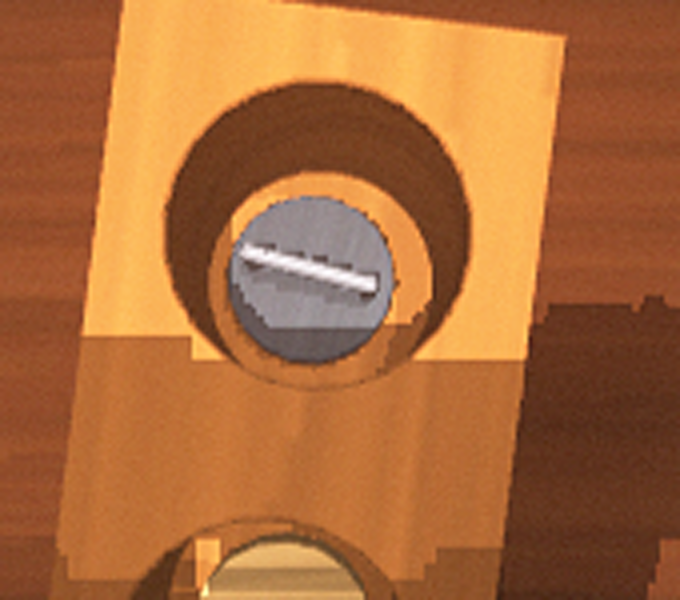

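```bash
python3 - <<'E'
from h import *
import pickle
m=pickle.load(open("w2.pkl","rb"))
f=lambda u,v:(200+u/4-.375,100+v/4-.375)
a=onz(m,f(245,252),58);b=onz(m,f(378,284),58);print("bar",a,b,(a+b)/2,np.linalg.norm(a-b),np.degrees(np.arctan2(*(b-a)[1::-1])))
print("disc",onz(m,f(311.5,280),28),"bore",onz(m,f(318,232),135))
print("wellcorn",onz(m,(231,96),135),onz(m,(341,109.5),135))
for n,l in (("w2","board"),):
  for q in[(404,168),(508.5,172),(505,272)]:print("board",onz(m,q,15))
m=pickle.load(open("w1.pkl","rb"))
for q in[(412,109),(514,115),(508,216.5),(406,211)]:print("board1",onz(m,q,15))
for q in[(241,14),(350,28),(323,248),(212,235)]:print("well1",onz(m,q,135))
for q in[(288,74),(275,185)]:print("bore1",onz(m,q,135))
E
```

```text
bar [606.242594   -31.06064466  58.        ] [597.25321674 -69.38325864  58.        ] [601.74790537 -50.22195165  58.        ] 39.36282059290275 -103.20126024033675
disc [601.24782348 -49.91700381  28.        ] bore [602.03763941 -52.5401035  135.        ]
wellcorn [659.85912583  -6.85219343 135.        ] [ 647.73609902 -110.6157631   135.        ]
board [ 605.49986196 -210.10929017   15.        ]
board [ 601.18392282 -342.6427226    15.        ]
board [ 474.3703501  -338.96676179   15.        ]
board1 [ 604.74030892 -215.32360825   15.        ]
board1 [ 598.98267291 -345.08741553   15.        ]
board1 [ 469.88712498 -339.18924246   15.        ]
board1 [ 475.0307777  -209.48420087   15.        ]
well1 [659.94209051 -10.2825317  135.        ]
well1 [ 648.19547063 -113.57819085  135.        ]
well1 [439.7448452  -90.96411773 135.        ]
well1 [450.54421501  14.11667857 135.        ]
bore1 [603.80869004 -55.54419527 135.        ]
bore1 [498.64946722 -44.74629551 135.        ]
```

```bash
python3 - <<'E'
from h import *
plan([507.5,353.4,272],down(0.246))
E
```

```text
turn [2.0, -16.0, -13.5] shift [-26.1, -408.4, 10.6] t 3.88 steps 9.8
```

send_rows(
  targets=[
    [[0, -2, -2, -2, -38, 0, -1], [0, -4, -3, -5, -77, 0, -1], [0, -6, -4, -8, -116, 0, -1], [0, -8, -6, -10, -155, 0, -0.5], [0, -10, -8, -13, -194, 2, -0.3]],
  ],
)

```text
time: 4.3
tool_pos: [519.4, 140.9, 284.9]
tcp_rot: [3.114, -0.105, 0.149]
contact_force: [0.4, -0.2, 0.9]
grip_width: 82.3
```

```bash
python3 - <<'E'
from h import *
plan([507.5,353.4,272],down(0.246))
E
```

```text
turn [1.9, -5.9, -5.6] shift [18.4, -212.3, 9.0] t 4.3 steps 5.1
```

send_rows(
  targets=[
    [[0.5, -2, -2, 4, -41, 2, -0.3], [1, -3, -3, 8, -82, 4, -0.3], [1, -4, -4, 12, -123, 6, -0.3], [2, -5, -5, 15, -164, 8, -0.3], [2, -6, -5.5, 18, -205, 9, -0.3]],
  ],
)

```text
time: 4.72
tool_pos: [508.2, 346.2, 271.5]
tcp_rot: [-3.138, 0.002, 0.244]
contact_force: [1.3, -1.6, -0.0]
grip_width: 59.6
```

send_rows(
  targets=[
    [[0, 0, 0, 0, -2, 0, -0.3], [0, 0, 0, 0, -2, 0, -0.3], [0, 0, 0, 0, -2, 0, -0.3]],
  ],
)

```text
time: 4.97
tool_pos: [508.1, 346.3, 271.2]
tcp_rot: [-3.139, 0.002, 0.244]
contact_force: [0.6, -1.2, -0.3]
grip_width: 60.0
```

```bash
python3 - <<'E'
from h import *
plan([507.5,353.4,272],down(0.246))
im=capture("wrist");cv2.imwrite("pics/wrist3.png",im[:,:,::-1])
m=camera_model("wrist")
import pickle;pickle.dump(m,open("w3.pkl","wb"))
print(get_obs()["grip_width"])
E
```

```text
turn [-0.1, 0.1, -0.1] shift [1.1, -7.0, -0.8] t 4.97 steps 0.2
59.91162896138908
```

View pics/wrist3.png

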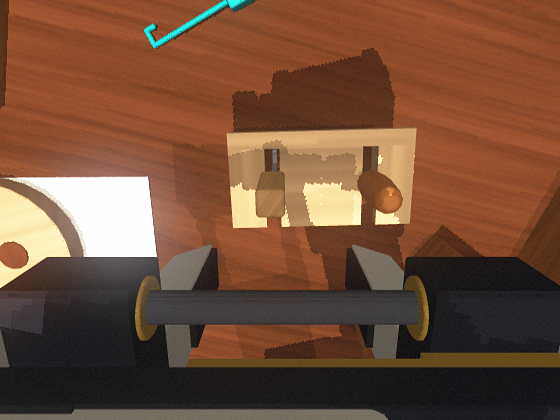

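```bash
python3 - <<'E'
from h import *
im=cv2.imread("pics/wrist3.png")
cv2.imwrite("pics/wrist3c.png",cv2.resize(im[115:245,220:430],None,fx=3.8,fy=3.8,interpolation=cv2.INTER_CUBIC))
E
```

```text
(no output)
```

View pics/wrist3c.png

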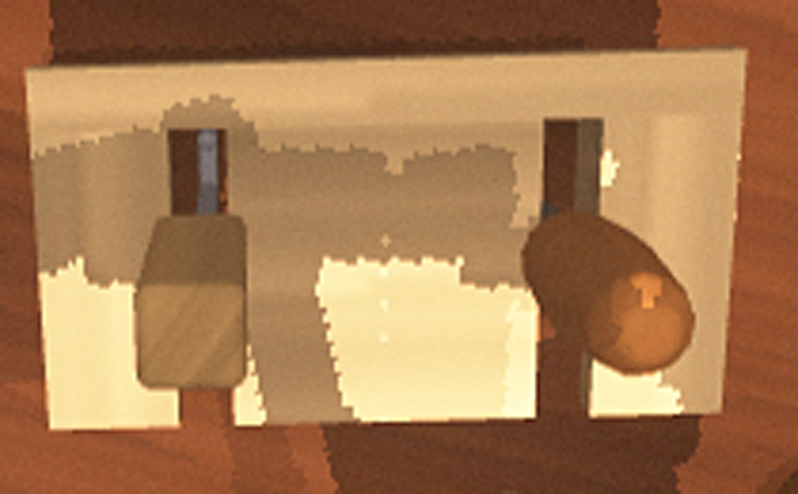

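```bash
python3 - <<'E'
from h import *
import pickle
m=pickle.load(open("w3.pkl","rb"))
f=lambda u,v:(220+u/3.8-.37,115+v/3.8-.37)
t=onz(m,f(191.5,335.5),190);print("top",t, "w",[np.linalg.norm(onz(m,f(137,335),190)-onz(m,f(246,335),190))])
c=[onz(m,f(*q),115) for q in[(27,70),(746,50),(720,412),(50,430)]];print(np.round(c,1),np.mean(c,0))
y=c[0]-c[1]; y2=c[3]-c[2]; print("yaw",[np.arctan2(v[1],v[0])-np.pi/2 for v in(y,y2)])
yaw=.246; ctr=np.mean(c,0); print("slotL",ctr+rz(yaw)@[0,45,0])
plan([t[0],t[1],165],down(.246))
plan([t[0],t[1],141],down(.246))
E
```

```text
top [508.92587488 354.93326633 190.        ] w [np.float64(21.195853761764354)]
[[542.3 405.3 115. ]
 [587.4 241.5 115. ]
 [500.5 217.6 115. ]
 [455.1 381.7 115. ]] [521.30782579 311.51288909 115.        ]
yaw [np.float64(0.2686348962831362), np.float64(0.27012831446859575)]
slotL [510.34914046 355.15813185 115.        ]
turn [-0.1, 0.1, -0.2] shift [2.9, -8.6, 106.5] t 5.02 steps 2.6
turn [-0.1, 0.1, -0.2] shift [2.9, -8.5, 130.5] t 5.02 steps 3.1
```

The square handle stands at (269,203) and the file's round handle at (388,198). Jaws will be in line either side of the square one. I'll descend.

send_rows(
  targets=[
    [[0, 0, -1, 3, -8.5, 30, -0.3], [0, 0, -1, 3, -8.5, 60, -0.3], [0, 0, -1, 3, -8.5, 90, -0.3], [0, 0, -1, 3, -8.5, 115, -0.3], [0, 0, -1, 3, -8.5, 130, -0.3]],
  ],
)

```text
time: 5.43
tool_pos: [508.1, 353.5, 138.7]
tcp_rot: [-3.14, 0.005, 0.259]
contact_force: [0.0, -0.2, 0.4]
grip_width: 59.7
```

send_rows(
  targets=[
    [[0, 0, 0, 0, 0, 0, -0.3], [0, 0, 0, 0, 0, 0, 0.5], [0, 0, 0, 0, 0, 0, 1], [0, 0, 0, 0, 0, 0, 1], [0, 0, 0, 0, 0, 0, 1]],
  ],
)

```text
time: 5.85
tool_pos: [509.7, 356.3, 142.6]
tcp_rot: [-3.138, -0.001, 0.261]
contact_force: [0.7, 0.1, 0.3]
grip_width: 37.5
```

send_rows(
  targets=[
    [[0, 0, 0, 0, 0, 0, 1], [0, 0, 0, 0, 0, 0, 1], [0, 0, 0, 0, 0, 0, 1]],
  ],
)

```text
time: 6.1
tool_pos: [509.0, 356.3, 141.4]
tcp_rot: [-3.138, 0.001, 0.261]
contact_force: [0.4, -0.0, 2.2]
grip_width: 21.8
```

```bash
python3 - <<'E'
from h import *
print(get_obs())
im=capture("wrist");cv2.imwrite("pics/wrist4.png",im[:,:,::-1])
E
```

```text
{'time': 6.1, 'joint_positions': array([0.48561394, 0.56888962, 1.33253697, 0.0036381 , 1.24065884,
       1.7940669 ]), 'dq': array([ 0.0005169 ,  0.00054959, -0.00176683, -0.00195987,  0.00337892,
        0.00115055]), 'tau': array([ 1.13729539e-02, -5.29621983e+01, -2.35466659e+01,  5.09265508e-02,
       -1.82411224e-01,  2.22933719e-03]), 'tool_pos': array([508.98778147, 356.34066157, 141.37987057]), 'tcp_rot': array([-3.13834657e+00,  1.24444936e-03,  2.61165162e-01]), 'contact_force': array([ 0.35648078, -0.04882027,  2.21754899]), 'moment': array([-0.09271913,  0.09356484,  0.02333702]), 'grip_width': 21.846854213295657}
```

View pics/wrist4.png

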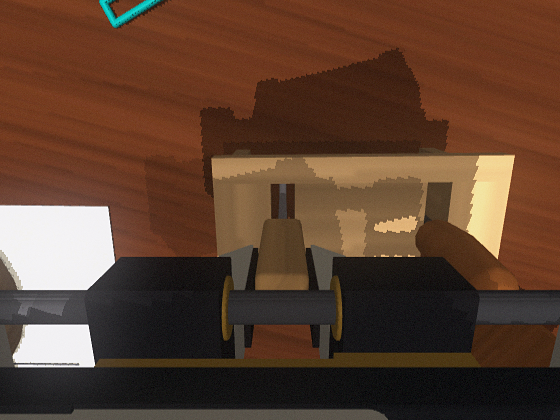

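send_rows(
  targets=[
    [[0, 0, 0, 0, 0, -15, 1], [0, 0, 0, 0, 0, -45, 1], [0, 0, 0, 0, 0, -80, 1], [0, 0, 0, 0, 0, -115, 1], [0, 0, 0, 0, 0, -150, 1]],
  ],
)

```text
time: 6.57
tool_pos: [508.8, 355.7, 292.3]
tcp_rot: [-3.139, 0.003, 0.261]
contact_force: [1.4, 0.1, -1.3]
grip_width: 21.8
```

send_rows(
  targets=[
    [[0, 0, 0, 0, 0, -30, 1], [0, 0, 0, 0, 0, -45, 1], [0, 0, 0, 0, 0, -45, 1]],
  ],
)

```text
time: 6.82
tool_pos: [510.4, 356.3, 340.2]
tcp_rot: [-3.137, -0.006, 0.261]
contact_force: [0.4, 1.0, -1.7]
grip_width: 21.7
```

```bash
python3 - <<'E'
from h import *
o=get_obs();print(o["tool_pos"],o["tcp_rot"],o["contact_force"],o["grip_width"])
for n in("side","wrist"):
  im=capture(n);cv2.imwrite(f"pics/{n}5.png",im[:,:,::-1])
u=np.array([np.cos(-.23),np.sin(-.23)])
p=np.array([601.7,-50.2])-u*27; print(p)
plan([p[0],p[1],330],down(-.23))
E
```

```text
[510.39653125 356.34855445 340.24530645] [-3.13682832 -0.00563915  0.2612131 ] [ 0.39520158  0.95424194 -1.69846967] 21.659623071772923
[575.41100733 -44.04460686]
turn [-0.1, 0.2, 28.1] shift [-39.3, 403.3, 4.0] t 6.92 steps 9.7
```

View pics/side5.png

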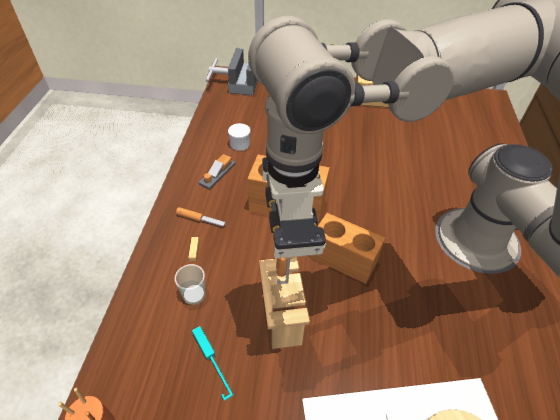

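View pics/wrist5.png

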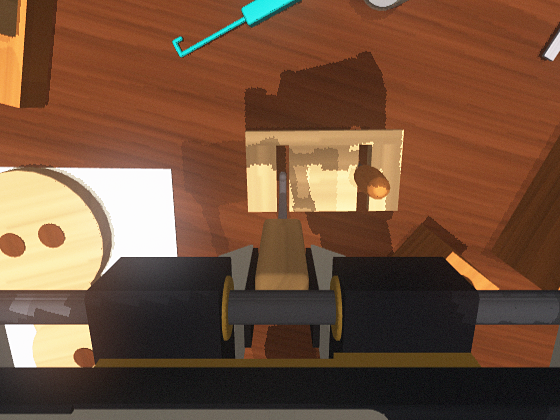

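```bash
python3 - <<'E'
from h import *
im=cv2.imread("pics/wrist5.png")
cv2.imwrite("pics/wrist5c.png",cv2.resize(im[150:240,240:330],None,fx=6,fy=6,interpolation=cv2.INTER_CUBIC))
capture("wrist"); m=camera_model("wrist"); o=get_obs(); R=Ro.from_euler("xyz",o["tcp_rot"])
P=np.array([[0,0,121.4],[8.5,0,121.4],[17,0,121.4],[17,0,109.4],[0,0,26.4],[11,11,-48.6],[11,-11,-48.6]])
for p,q in zip(P,proj(m,R.apply(P)+o["tool_pos"])): print(p,q.round(1), ((q-[240,150])*6).round())
print(place_of("hook_bend","wrist")[:2])
E
```

```text
[  0.    0.  121.4] [281.6 193.6] [249. 261.]
[  8.5   0.  121.4] [281.6 183.7] [249. 202.]
[ 17.    0.  121.4] [281.5 173.7] [249. 142.]
[ 17.    0.  109.4] [281.6 176.6] [249. 160.]
[ 0.   0.  26.4] [281.8 232.1] [251. 493.]
[ 11.   11.  -48.6] [309.9 271. ] [420. 726.]
[ 11.  -11.  -48.6] [254.2 271.1] [ 85. 727.]
[{'location': [185.9, 283.4], 'conf': 0.73}, {'location': [158.1, 313.4], 'conf': 0.73}]
```

View pics/wrist5c.png

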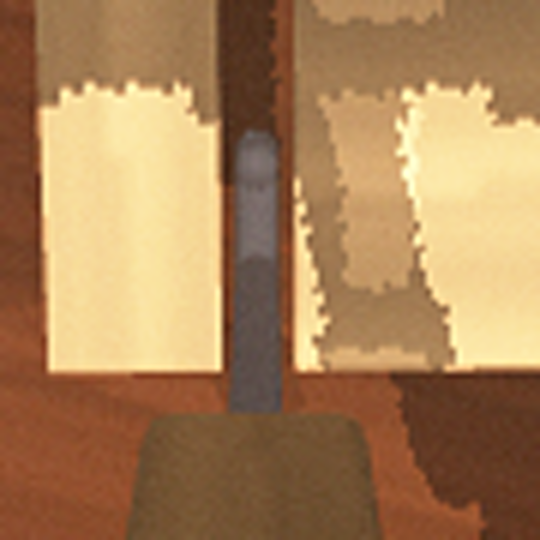

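```bash
cat >> h.py <<'E'
BEND=np.array([8.5,0.5,121.4]); BAR=np.array([601.7,-50.2,57.5]); YAW=-.23
def bend_plan(P,yaw,tilt=-9):
    R=down(yaw)*Ro.from_euler("y",tilt,degrees=True); t=np.array(P)-R.apply(BEND); print("tcp",t.round(1)); plan(t,R)
def bend_now():
    o=get_obs(); return Ro.from_euler("xyz",o["tcp_rot"]).apply(BEND)+o["tool_pos"]
E
python3 - <<'E'
from h import *
u=np.array([np.cos(YAW),np.sin(YAW),0]); 
bend_plan(np.r_[(BAR-20*u)[:2],205],YAW)
E
```

```text
tcp [592.7 -47.6 326.2]
turn [2.2, -8.5, 28.1] shift [-22.9, 411.0, 6.5] t 7.02 steps 9.9
```

send_rows(
  targets=[
    [[0, -1, 2, -2, 30, 0, 1], [0, -2, 5, -4, 68, 0, 1], [0.5, -3, 8, -6, 107, 0, 1], [1, -4, 11, -8, 146, 0, 1], [1, -4, 14, -11, 185, 0, 1]],
  ],
)

```text
time: 7.43
tool_pos: [546.4, 172.3, 332.8]
tcp_rot: [-3.131, 0.079, 0.015]
contact_force: [0.8, -0.3, -0.2]
grip_width: 21.7
```

```bash
python3 - <<'E'
from h import *
u=np.array([np.cos(YAW),np.sin(YAW),0]); 
bend_plan(np.r_[(BAR-20*u)[:2],205],YAW)
E
```

```text
tcp [592.7 -47.6 326.2]
turn [1.0, -4.4, 13.9] shift [43.5, 220.5, 0.8] t 7.43 steps 5.4
```

send_rows(
  targets=[
    [[0, -1, 3, 8, 40, 0, 1], [0.5, -2, 6, 16, 80, 0, 1], [1, -3, 9, 24, 120, 0, 1], [1, -4, 12, 32, 160, 0, 1], [1, -4.4, 14, 40, 198, 1, 1]],
  ],
)

```text
time: 7.85
tool_pos: [589.2, -25.5, 327.1]
tcp_rot: [-3.141, 0.157, -0.232]
contact_force: [0.1, 0.6, -0.3]
grip_width: 21.7
```

```bash
python3 - <<'E'
from h import *
u=np.array([np.cos(YAW),np.sin(YAW),0]); 
bend_plan(np.r_[(BAR-20*u)[:2],205],YAW)
E
```

```text
tcp [592.7 -47.6 326.2]
turn [-0.0, -0.0, -0.1] shift [8.4, 20.7, -0.5] t 7.85 steps 0.5
```

send_rows(
  targets=[
    [[0, 0, 0, 8, 20, 0, 1], [0, 0, 0, 8, 20, 0, 1], [0, 0, 0, 8, 20, 0, 1], [0, 0, 0, 8, 20, 0, 1]],
  ],
)

```text
time: 8.18
tool_pos: [592.3, -43.6, 326.8]
tcp_rot: [-3.14, 0.155, -0.228]
contact_force: [-0.2, -0.8, 0.2]
grip_width: 22.0
```

```bash
python3 - <<'E'
from h import *
u=np.array([np.cos(YAW),np.sin(YAW),0]); 
bend_plan(np.r_[(BAR-20*u)[:2],205],YAW)
bend_plan(np.r_[(BAR-20*u)[:2],38.3],YAW)
im=capture("wrist");cv2.imwrite("pics/wrist6.png",im[:,:,::-1])
m=camera_model("wrist"); import pickle;pickle.dump(m,open("w6.pkl","wb"))
print(proj(m,[BAR,[602,-52.5,135]]))
cv2.imwrite("pics/wrist6c.png",cv2.resize(im[130:260,210:350,::-1],None,fx=5,fy=4.5,interpolation=cv2.INTER_CUBIC))
E
```

```text
tcp [592.7 -47.6 326.2]
turn [-0.1, -0.1, 0.1] shift [1.3, 3.8, 0.4] t 8.18 steps 0.1
tcp [592.7 -47.6 159.5]
turn [-0.1, -0.1, 0.1] shift [27.0, 4.0, 165.1] t 8.18 steps 4.0
[[286.49129926 120.97160347]
 [289.58029785 136.63555711]]
```

View pics/wrist6.png

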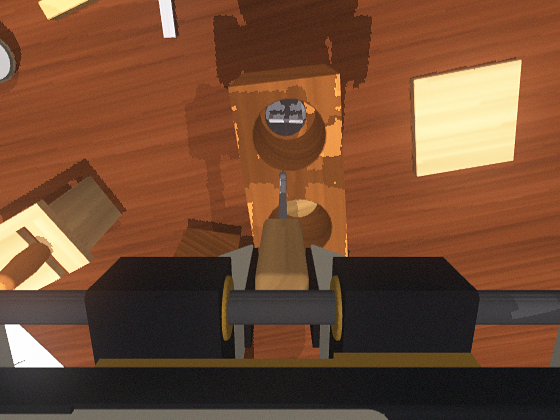

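View pics/wrist6c.png

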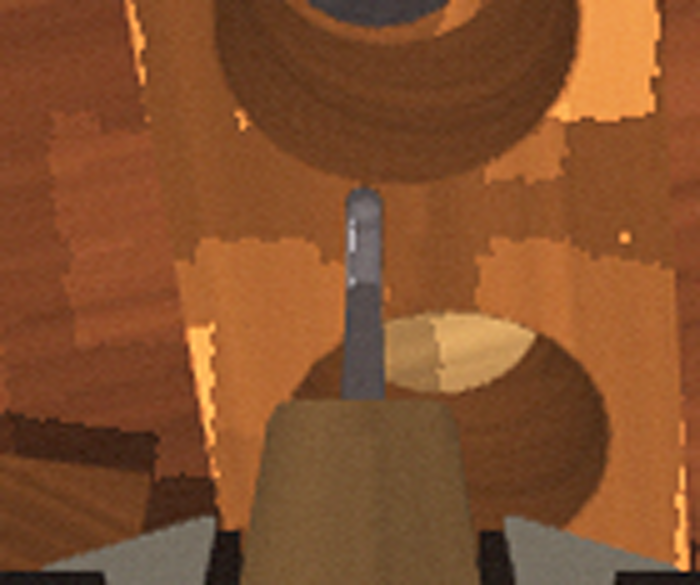

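send_rows(
  targets=[
    [[0, 0, 0, 6, 4, 28, 1], [0, 0, 0, 10, 4, 54, 1], [0, 0, 0, 10, 4, 54, 1], [0, 0, 0, 10, 4, 54, 1]],
  ],
)

```text
time: 8.57
tool_pos: [592.6, -47.1, 272.6]
tcp_rot: [-3.141, 0.156, -0.226]
contact_force: [-0.4, 0.8, -0.5]
grip_width: 21.7
```

```bash
python3 - <<'E'
from h import *
u=np.array([np.cos(YAW),np.sin(YAW),0]); 
for i in range(3):
  capture("wrist");bend_plan(np.r_[(BAR-20*u)[:2],150],YAW)
bend_plan(np.r_[(BAR-20*u)[:2],38.3],YAW)
im=capture("wrist");cv2.imwrite("pics/wrist7.png",im[:,:,::-1])
cv2.imwrite("pics/wrist7c.png",cv2.resize(im[60:230,210:370,::-1],None,fx=4,fy=3.5,interpolation=cv2.INTER_CUBIC))
E
```

```text
tcp [592.7 -47.6 271.2]
turn [-0.0, -0.3, 0.2] shift [-0.4, 0.3, 3.0] t 8.62 steps 0.1
tcp [592.7 -47.6 271.2]
turn [-0.0, -0.4, 0.2] shift [-0.8, 0.1, 3.9] t 8.67 steps 0.1
tcp [592.7 -47.6 271.2]
turn [-0.0, -0.5, 0.2] shift [-1.0, -0.1, 4.2] t 8.72 steps 0.1
tcp [592.7 -47.6 159.5]
turn [-0.0, -0.5, 0.2] shift [15.6, 0.0, 114.6] t 8.72 steps 2.8
```

View pics/wrist7c.png

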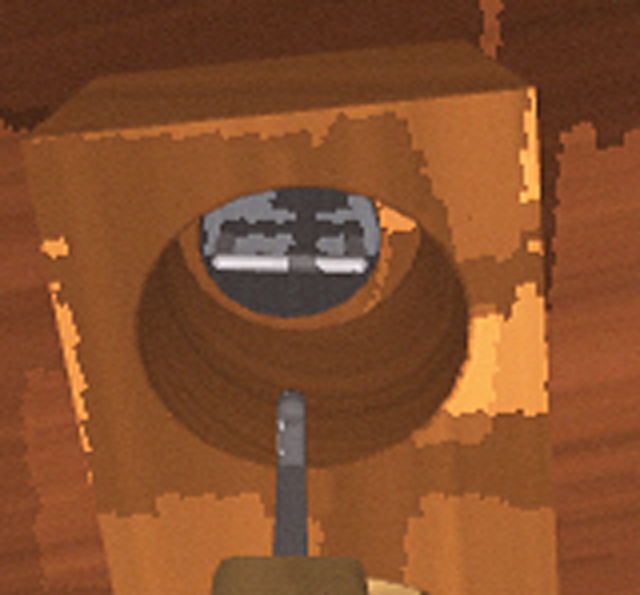

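The hook tip (283,177) lines up with the bar's middle (286,135). It's clear of the bore rim, so I'll lower it.

send_rows(
  targets=[
    [[0, 0, 0, 2.5, 0, 20, 1], [0, 0, 0, 5.5, 0, 40, 1], [0, 0, 0, 8, 0, 60, 1], [0, 0, 0, 8, 0, 60, 1], [0, 0, 0, 8, 0, 60, 1]],
  ],
)

```text
time: 9.18
tool_pos: [592.3, -48.2, 213.1]
tcp_rot: [-3.141, 0.153, -0.228]
contact_force: [0.6, 0.1, 1.0]
grip_width: 22.1
```

```bash
python3 - <<'E'
from h import *
u=np.array([np.cos(YAW),np.sin(YAW),0]); 
bend_plan(np.r_[(BAR-20*u)[:2],38.3],YAW)
im=capture("wrist");bend_plan(np.r_[(BAR-20*u)[:2],38.3],YAW)
cv2.imwrite("pics/wrist8c.png",cv2.resize(im[30:250,180:390,::-1],None,fx=3,fy=2.7,interpolation=cv2.INTER_CUBIC))
print(get_obs()["contact_force"])
E
```

```text
tcp [592.7 -47.6 159.5]
turn [-0.0, -0.2, 0.1] shift [8.4, -0.7, 52.9] t 9.18 steps 1.3
tcp [592.7 -47.6 159.5]
turn [-0.0, -0.4, 0.1] shift [7.7, -0.6, 54.1] t 9.23 steps 1.3
[-0.22542188  0.3243227  -0.90513343]
```

View pics/wrist8c.png

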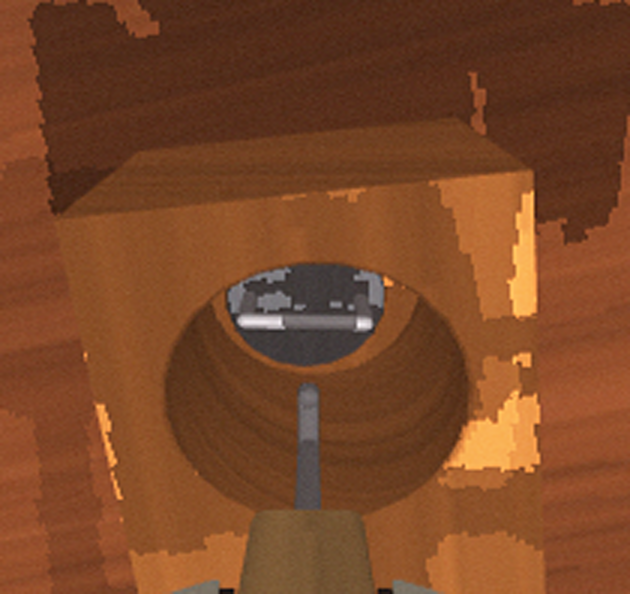

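send_rows(
  targets=[
    [[0, 0, 0, 2.5, 0, 16, 1], [0, 0, 0, 5, 0, 34, 1], [0, 0, 0, 7, 0, 45, 1], [0, 0, 0, 8, 0, 53, 1], [0, 0, 0, 8, 0, 53, 1]],
  ],
)

```text
time: 9.65
tool_pos: [591.8, -48.2, 158.2]
tcp_rot: [-3.141, 0.154, -0.228]
contact_force: [-0.7, 0.3, -0.3]
grip_width: 22.0
```

```bash
python3 - <<'E'
from h import *
u=np.array([np.cos(YAW),np.sin(YAW),0]); 
bend_plan(np.r_[(BAR-20*u)[:2],38.3],YAW)
im=capture("wrist");capture("wrist");bend_plan(np.r_[(BAR-20*u)[:2],38.3],YAW)
bend_plan(np.r_[BAR[:2],38.3],YAW)
cv2.imwrite("pics/wrist9c.png",cv2.resize(im[30:250,180:390,::-1],None,fx=3,fy=2.7,interpolation=cv2.INTER_CUBIC))
print(get_obs()["contact_force"])
E
```

```text
tcp [592.7 -47.6 159.5]
turn [-0.0, -0.2, 0.1] shift [0.5, -0.8, -1.4] t 9.65 steps 0.0
tcp [592.7 -47.6 159.5]
turn [-0.0, -0.3, 0.1] shift [-0.1, -0.7, 0.3] t 9.75 steps 0.0
tcp [612.1 -52.1 159.5]
turn [-0.0, -0.3, 0.1] shift [19.7, -0.7, -2.7] t 9.75 steps 0.5
[ 0.05729868  0.07435906 -0.43976067]
```

View pics/wrist9c.png

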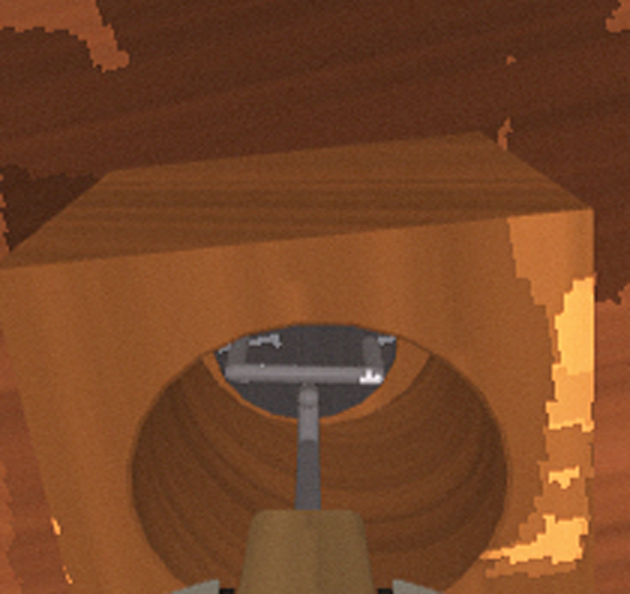

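The hook stands just in front of the bar, with its tip (283,178) at the bar's middle and no contact force. I'll slide it 20 mm under the bar.

send_rows(
  targets=[
    [[0, 0, 0, 6, 0, -1, 1], [0, 0, 0, 13, 0, -2, 1], [0, 0, 0, 20, 0, -2.5, 1], [0, 0, 0, 20, 0, -2.5, 1]],
  ],
)

```text
time: 10.08
tool_pos: [613.0, -53.2, 158.4]
tcp_rot: [-3.141, 0.152, -0.229]
contact_force: [-0.5, 0.5, -0.3]
grip_width: 21.6
```

```bash
python3 - <<'E'
from h import *
im=capture("wrist");bend_plan(np.r_[BAR[:2],38.3],YAW)
bend_plan(np.r_[BAR[:2],52],YAW)
cv2.imwrite("pics/wrist10c.png",cv2.resize(im[30:250,180:390,::-1],None,fx=3,fy=2.7,interpolation=cv2.INTER_CUBIC))
print(get_obs()["contact_force"])
E
```

```text
tcp [612.1 -52.1 159.5]
turn [-0.0, -0.3, 0.1] shift [-0.7, -0.8, -1.3] t 10.13 steps 0.0
tcp [612.1 -52.1 173.2]
turn [-0.0, -0.3, 0.1] shift [-2.8, -0.8, -14.8] t 10.13 steps 0.4
[ 0.1775093   0.58050921 -1.54266931]
```

View pics/wrist10c.png

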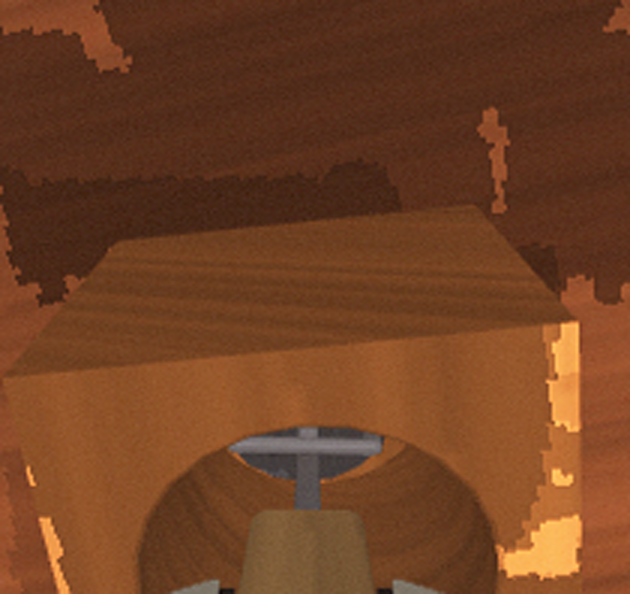

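The bar now crosses in front of the shank with the tip beyond it, so it is hooked. I'll lift straight up, slowly.

send_rows(
  targets=[
    [[0, 0, 0, -1, 0, -6, 1], [0, 0, 0, -2, 0, -11, 1], [0, 0, 0, -2.5, 0, -15, 1], [0, 0, 0, -3.5, 0, -22, 1], [0, 0, 0, -5, 0, -32, 1]],
  ],
)

```text
time: 10.55
tool_pos: [611.1, -52.6, 190.6]
tcp_rot: [-3.141, 0.155, -0.228]
contact_force: [-0.3, 0.1, -4.6]
grip_width: 21.9
```

```bash
python3 - <<'E'
from h import *
im=capture("wrist");print(bend_now(),get_obs()["contact_force"])
cv2.imwrite("pics/wrist11c.png",cv2.resize(im[30:250,180:390,::-1],None,fx=3,fy=2.7,interpolation=cv2.INTER_CUBIC))
E
```

```text
[602.60681018 -51.04359255  72.14860831] [-0.04064411 -0.69053586 -1.92067893]
```

View pics/wrist11c.png

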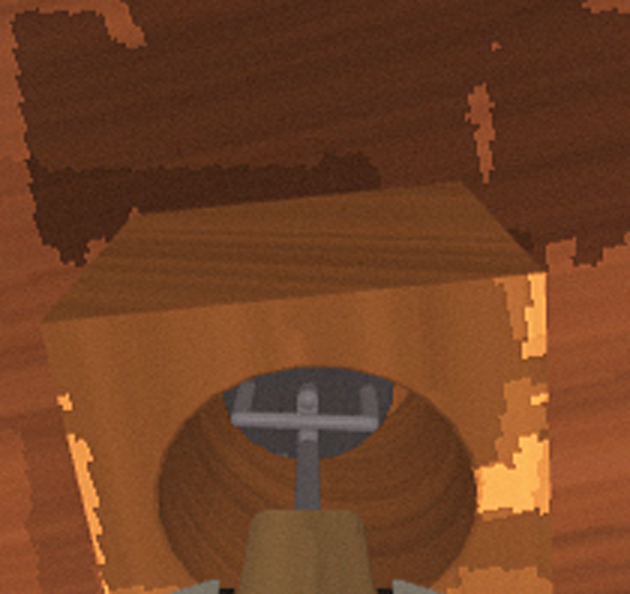

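The weight hangs on the hook. I'll keep lifting.

send_rows(
  targets=[
    [[0, 0, 0, -2, 0, -12, 1], [0, 0, 0, -4, 0, -26, 1], [0, 0, 0, -6, 0, -40, 1], [0, 0, 0, -8.5, 0, -54, 1], [0, 0, 0, -10.5, 0, -68, 1]],
  ],
)

```text
time: 11.02
tool_pos: [611.5, -52.8, 260.6]
tcp_rot: [-3.141, 0.152, -0.228]
contact_force: [0.1, 0.1, -3.6]
grip_width: 21.7
```

send_rows(
  targets=[
    [[0, 0, 0, -2, 0, -14, 1], [0, 0, 0, -4, 0, -28, 1], [0, 0, 0, -6, 0, -42, 1], [0, 0, 0, -8.5, 0, -56, 1], [0, 0, 0, -10.5, 0, -68, 1]],
  ],
)

```text
time: 11.43
tool_pos: [611.5, -52.9, 329.7]
tcp_rot: [-3.141, 0.152, -0.228]
contact_force: [0.4, -0.7, -4.1]
grip_width: 21.9
```

send_rows(
  targets=[
    [[0, 0, 0, 0, 0, 0, 1], [0, 0, 0, 0, 0, 0, 1], [0, 0, 0, 0, 0, 0, 1]],
  ],
)

```text
time: 11.68
tool_pos: [611.4, -52.8, 327.5]
tcp_rot: [-3.141, 0.154, -0.228]
contact_force: [0.9, -0.3, -5.0]
grip_width: 21.8
```

```bash
python3 - <<'E'
from h import *
im=capture("wrist");print(bend_now(),get_obs()["contact_force"])
cv2.imwrite("pics/wrist12.png",im[:,:,::-1])
bend_plan([538.5,-277,205],YAW)
E
```

```text
[601.14468133 -50.89402214 205.94368345] [-0.16767768  0.48966077 -4.76606583]
tcp [ 548.9 -278.9  326.2]
turn [-0.0, -0.1, 0.1] shift [-9.3, 234.3, 2.2] t 11.73 steps 5.6
```

View pics/wrist12.png

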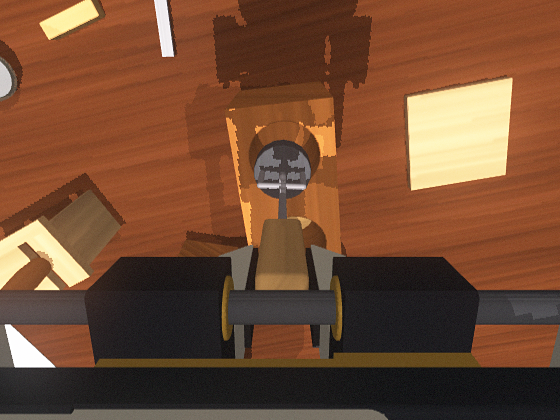

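send_rows(
  targets=[
    [[0, 0, 0, 0, 5, 0, 1], [0, 0, 0, 0, 15, 0, 1], [0, 0, 0, -1, 30, 0, 1], [0, 0, 0, -2, 48, 0, 1], [0, 0, 0, -3, 66, 0, 1]],
  ],
)

```text
time: 12.15
tool_pos: [593.0, -118.5, 328.5]
tcp_rot: [-3.141, 0.153, -0.229]
contact_force: [0.3, -0.2, -4.2]
grip_width: 21.8
```

send_rows(
  targets=[
    [[0, 0, 0, -1, 18, 0, 1], [0, 0, 0, -1, 36, 0, 1], [0, 0, 0, -2, 54, 0, 1], [0, 0, 0, -3, 72, 0, 1], [0, 0, 0, -3, 90, 0, 1]],
  ],
)

```text
time: 12.57
tool_pos: [569.3, -205.9, 329.1]
tcp_rot: [-3.141, 0.153, -0.23]
contact_force: [0.5, 0.8, -4.0]
grip_width: 22.1
```

send_rows(
  targets=[
    [[0, 0, 0, -1, 18, 0, 1], [0, 0, 0, -1, 36, 0, 1], [0, 0, 0, -2, 52, 0, 1], [0, 0, 0, -3, 64, 0, 1], [0, 0, 0, -3, 72, 0, 1]],
  ],
)

```text
time: 12.98
tool_pos: [550.2, -275.1, 329.4]
tcp_rot: [-3.141, 0.153, -0.23]
contact_force: [-0.2, -0.4, -4.2]
grip_width: 22.1
```

send_rows(
  targets=[
    [[0, 0, 0, 0, 3, 0, 1], [0, 0, 0, 0, 3, 0, 1], [0, 0, 0, 0, 3, 0, 1], [0, 0, 0, 0, 3, 0, 1], [0, 0, 0, 0, 3, 0, 1]],
  ],
)

```text
time: 13.4
tool_pos: [550.9, -275.0, 329.6]
tcp_rot: [-3.14, 0.153, -0.227]
contact_force: [0.9, 0.4, -4.8]
grip_width: 21.8
```

```bash
python3 - <<'E'
from h import *
im=capture("wrist");print(bend_now(),get_obs()["contact_force"])
cv2.imwrite("pics/wrist13.png",im[:,:,::-1])
cv2.imwrite("pics/scene13.png",capture("scene")[:,:,::-1])
bend_plan([538.5,-277,205],YAW)
E
```

```text
[ 541.02591425 -273.22719294  208.308726  ] [-0.16038024 -0.23397115 -4.63812796]
tcp [ 548.9 -278.9  326.2]
turn [-0.0, -0.3, 0.2] shift [-0.5, 4.0, 3.5] t 13.5 steps 0.1
```

View pics/wrist13.png

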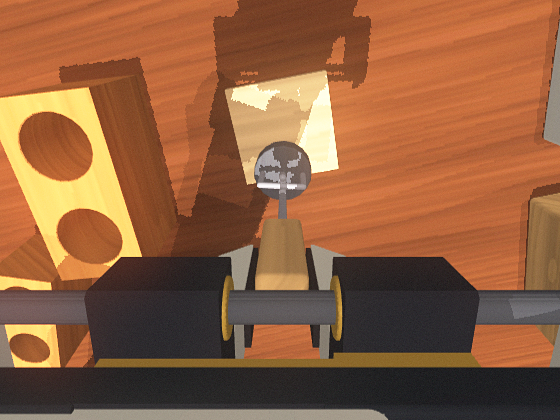

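View pics/scene13.png

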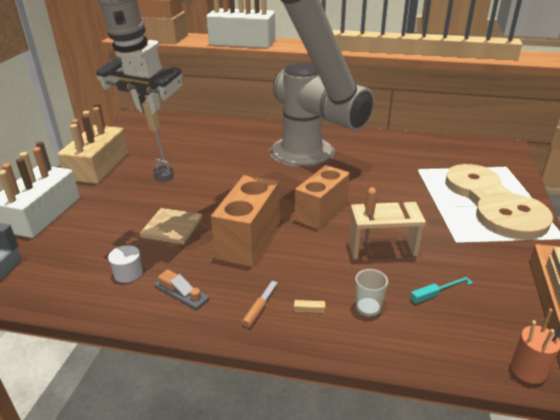

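send_rows(
  targets=[
    [[0, 0, 0, 1, 3, 8, 1], [0, 0, 0, 4, 3, 24, 1], [0, 0, 0, 7, 4, 42, 1], [0, 0, 0, 10, 4, 60, 1], [0, 0, 0, 12, 4, 78, 1]],
  ],
)

```text
time: 13.92
tool_pos: [549.5, -279.6, 249.0]
tcp_rot: [-3.141, 0.153, -0.228]
contact_force: [0.4, 0.7, -4.4]
grip_width: 21.7
```

send_rows(
  targets=[
    [[0, 0, 0, 2, 0, 15, 1], [0, 0, 0, 4, 0, 28, 1], [0, 0, 0, 6, 0, 38, 1], [0, 0, 0, 7, 0, 46, 1], [0, 0, 0, 8, 0, 50, 1]],
  ],
)

```text
time: 14.33
tool_pos: [549.7, -279.5, 198.6]
tcp_rot: [-3.14, 0.154, -0.228]
contact_force: [-0.5, -0.2, -3.2]
grip_width: 21.8
```

```bash
python3 - <<'E'
from h import *
im=capture("wrist");capture("side");print(bend_now(),get_obs()["contact_force"])
cv2.imwrite("pics/wrist14.png",im[:,:,::-1])
bend_plan([538.5,-277,62],YAW)
E
```

```text
[ 539.88023971 -277.67654222   78.10301009] [ 0.25367513 -0.05972423 -3.09527022]
tcp [ 548.9 -278.9  183.2]
turn [-0.1, -0.2, 0.1] shift [1.4, -0.5, 16.1] t 14.43 steps 0.4
```

View pics/wrist14.png

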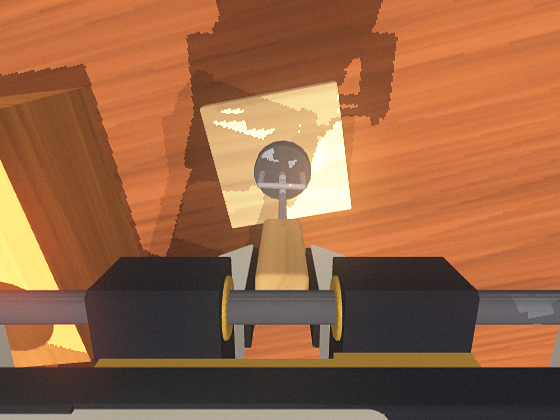

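The weight is over the middle of the board, at (283,170) with the board centred near (277,155). I'll lower it gently.

send_rows(
  targets=[
    [[0, 0, 0, 0.5, 0, 4, 1], [0, 0, 0, 1, 0, 8, 1], [0, 0, 0, 1.5, 0, 11, 1], [0, 0, 0, 2, 0, 14, 1], [0, 0, 0, 2.5, 0, 16, 1]],
  ],
)

```text
time: 14.85
tool_pos: [550.0, -279.7, 183.4]
tcp_rot: [-3.141, 0.153, -0.228]
contact_force: [0.5, 0.5, -3.3]
grip_width: 21.5
```

send_rows(
  targets=[
    [[0, 0, 0, 0, 0, 2, 1], [0, 0, 0, 0.5, 0, 4, 1], [0, 0, 0, 1, 0, 6, 1], [0, 0, 0, 1, 0, 8, 1], [0, 0, 0, 1.5, 0, 9, 1]],
  ],
)

```text
time: 15.27
tool_pos: [550.2, -279.8, 174.8]
tcp_rot: [-3.141, 0.152, -0.228]
contact_force: [0.3, 0.2, -0.8]
grip_width: 21.7
```

```bash
python3 - <<'E'
from h import *
im=capture("wrist");capture("wrist");print(bend_now(),get_obs()["contact_force"])
cv2.imwrite("pics/wrist15c.png",cv2.resize(im[50:250,180:390,::-1],None,fx=3,fy=2.7,interpolation=cv2.INTER_CUBIC))
s=capture("scene")[:,:,::-1];cv2.imwrite("pics/scene15c.png",cv2.resize(s[110:270,90:260],None,fx=4,fy=3.5,interpolation=cv2.INTER_CUBIC))
E
```

```text
[ 540.33702876 -277.84615429   53.40256678] [ 0.15039063 -0.44602613 -1.01975064]
```

View pics/wrist15c.png

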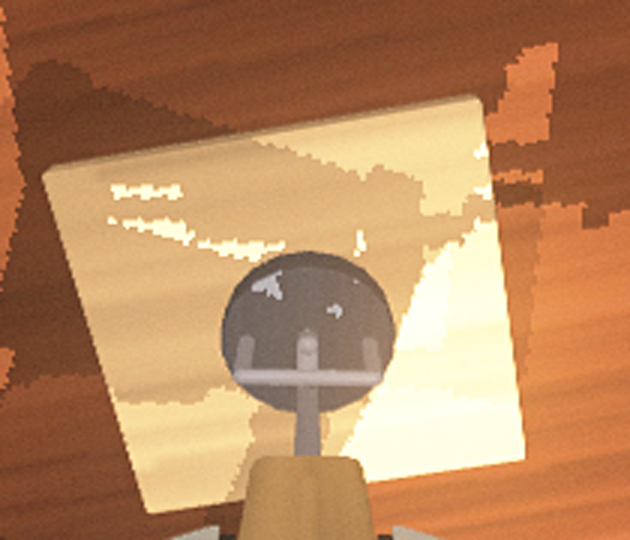

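View pics/scene15c.png

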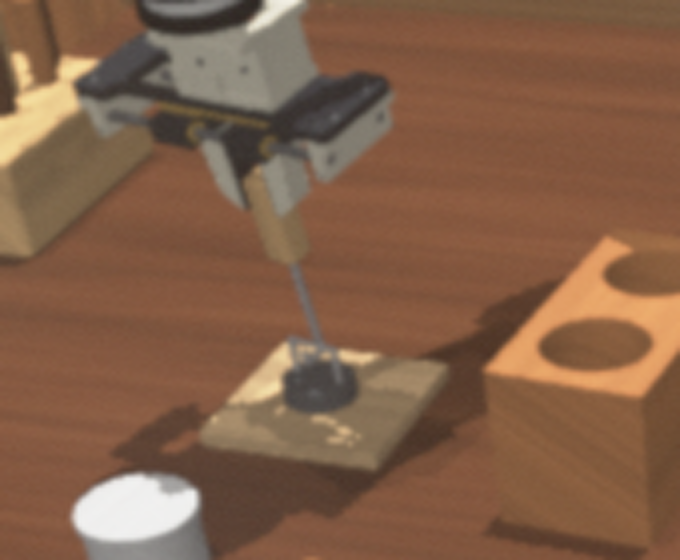

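The weight stands on the board. I'll lower the hook 8 mm, slide it back 24 mm, then look.

send_rows(
  targets=[
    [[0, 0, 0, 0.5, 0, 4, 1], [0, 0, 0, 1.2, 0, 8, 1], [0, 0, 0, -6, 0, 9, 1], [0, 0, 0, -14, 0, 10.2, 1], [0, 0, 0, -22.5, 0, 11.5, 1]],
  ],
)

```text
time: 15.83
tool_pos: [526.4, -274.1, 166.0]
tcp_rot: [-3.14, 0.153, -0.228]
contact_force: [-0.6, 0.1, -0.9]
grip_width: 21.8
```

send_rows(
  targets=[
    [[0, 0, 0, 0, 0, 0, 1], [0, 0, 0, 0, 0, 0, 1]],
  ],
)

```text
time: 16.0
tool_pos: [526.8, -274.3, 166.7]
tcp_rot: [-3.141, 0.153, -0.229]
contact_force: [-0.0, -0.7, -0.6]
grip_width: 21.6
```

```bash
python3 - <<'E'
from h import *
im=capture("wrist");print(bend_now(),get_obs()["contact_force"])
cv2.imwrite("pics/wrist16c.png",cv2.resize(im[50:250,180:390,::-1],None,fx=3,fy=2.7,interpolation=cv2.INTER_CUBIC))
s=capture("side")[:,:,::-1];cv2.imwrite("pics/side16c.png",cv2.resize(s[60:200,230:380],None,fx=4,fy=4,interpolation=cv2.INTER_CUBIC))
E
```

```text
[ 517.25946895 -272.52284801   45.40121437] [-0.26150192  0.55896555 -0.39853202]
```

View pics/wrist16c.png

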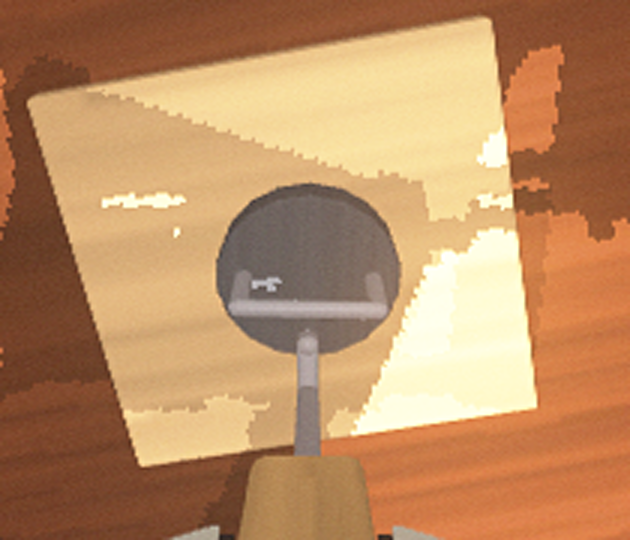

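View pics/side16c.png

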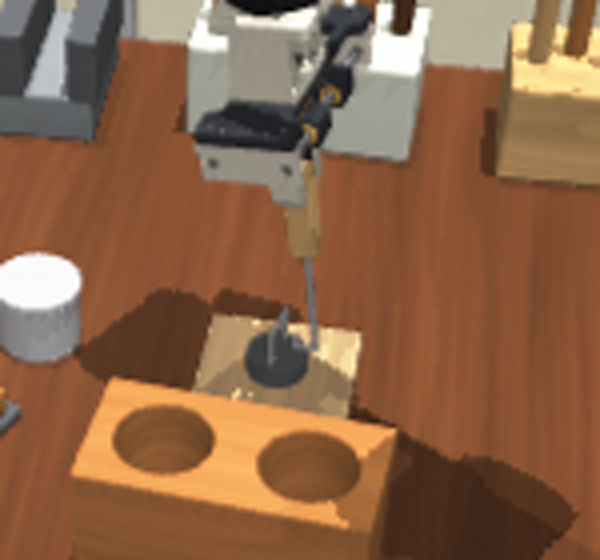

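The hook tip (283,178) is clear in front of the bar and the weight stands flat. I'll back off a little and rise.

send_rows(
  targets=[
    [[0, 0, 0, -6, 0, 1, 1], [0, 0, 0, -9, 0, -10, 1], [0, 0, 0, -13, 0, -35, 1], [0, 0, 0, -18, 0, -70, 1], [0, 0, 0, -24, 0, -108, 1]],
  ],
)

```text
time: 16.52
tool_pos: [518.9, -272.3, 278.1]
tcp_rot: [-3.14, 0.155, -0.228]
contact_force: [1.1, -1.0, -0.7]
grip_width: 21.9
```

```bash
python3 - <<'E'
from h import *
plan([509,355.5,345],down(.261))
plan([509,300-600,345],down(-.23))
im=capture("wrist");cv2.imwrite("pics/wrist17.png",im[:,:,::-1])
E
```

```text
turn [-2.3, 8.7, -28.0] shift [-160.2, -609.3, -41.5] t 16.52 steps 15.1
turn [-0.1, 8.9, 0.1] shift [-13.7, 29.1, -65.6] t 16.52 steps 1.8
```

View pics/wrist17.png

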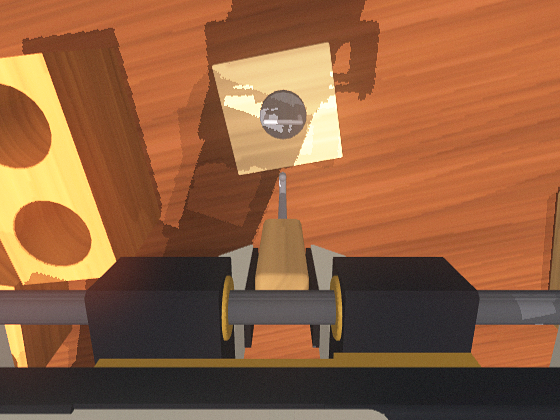

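The weight remains standing on the board at (283,115). I'll return to the rack at height.

send_rows(
  targets=[
    [[0, 3, 0, -10, 0, -32, 1], [0, 6, -2, -15, -5, -64, 1], [0, 8.7, -4, -20, -30, -64, 1], [-1, 8.7, -6, -28, -65, -62, 1], [-1, 8.7, -8, -38, -103, -60, 1]],
  ],
)

```text
time: 16.98
tool_pos: [514.6, -165.7, 343.8]
tcp_rot: [3.134, -0.002, -0.089]
contact_force: [0.9, 0.4, -0.8]
grip_width: 21.8
```

```bash
python3 - <<'E'
from h import *
plan([509,355.5,345],down(.261))
E
```

```text
turn [0.4, -0.0, -20.0] shift [-51.8, -518.7, -5.2] t 16.98 steps 12.5
```

send_rows(
  targets=[
    [[0, 0, -2, -4, -38, 0, 1], [0, 0, -4, -8, -78, -1, 1], [0, 0, -6, -12, -118, -1, 1], [0, 0, -8, -16, -158, -2, 1], [0, 0, -10, -20, -198, -2, 1]],
  ],
)

```text
time: 17.4
tool_pos: [512.2, 34.8, 344.3]
tcp_rot: [3.136, 0.0, 0.088]
contact_force: [1.7, -0.8, -0.0]
grip_width: 21.6
```

```bash
python3 - <<'E'
from h import *
plan([509,355.5,345],down(.261))
E
```

```text
turn [0.3, 0.0, -9.9] shift [25.0, -319.7, -2.6] t 17.4 steps 7.7
```

send_rows(
  targets=[
    [[0, 0, -2, 3, -38, 0, 1], [0, 0, -4, 6, -78, -1, 1], [0, 0, -6, 9, -118, -1, 1], [0, 0, -8, 12, -158, -2, 1], [0, 0, -10, 15, -198, -2, 1]],
  ],
)

```text
time: 17.82
tool_pos: [510.1, 233.5, 345.2]
tcp_rot: [3.136, 0.001, 0.263]
contact_force: [0.8, -0.5, -1.6]
grip_width: 21.7
```

```bash
python3 - <<'E'
from h import *
plan([509,355.5,345],down(.261))
E
```

```text
turn [0.3, 0.1, 0.1] shift [30.7, -118.1, -0.5] t 17.82 steps 2.9
```

send_rows(
  targets=[
    [[0, 0, 0, 9, -37, 0, 1], [0, 0, 0, 19, -75, 0, 1], [0, 0, 0, 28, -107, 0, 1], [0.3, 0, 0, 31, -118, 0, 1], [0.3, 0, 0, 31, -118, 0, 1]],
  ],
)

```text
time: 18.23
tool_pos: [509.3, 356.1, 342.9]
tcp_rot: [-3.141, 0.003, 0.265]
contact_force: [0.1, -0.2, -1.2]
grip_width: 21.8
```

```bash
python3 - <<'E'
from h import *
capture("scene");capture("scene")
plan([509,355.5,345],down(.261))
im=capture("wrist");plan([509,355.5,345],down(.261));cv2.imwrite("pics/wrist18c.png",cv2.resize(im[110:250,210:420,::-1],None,fx=3.5,fy=3.5,interpolation=cv2.INTER_CUBIC))
E
```

```text
turn [0.0, 0.2, 0.0] shift [-0.4, -2.8, -1.5] t 18.33 steps 0.1
turn [0.0, 0.1, -0.1] shift [-0.4, -3.5, -1.3] t 18.38 steps 0.1
```

View pics/wrist18c.png

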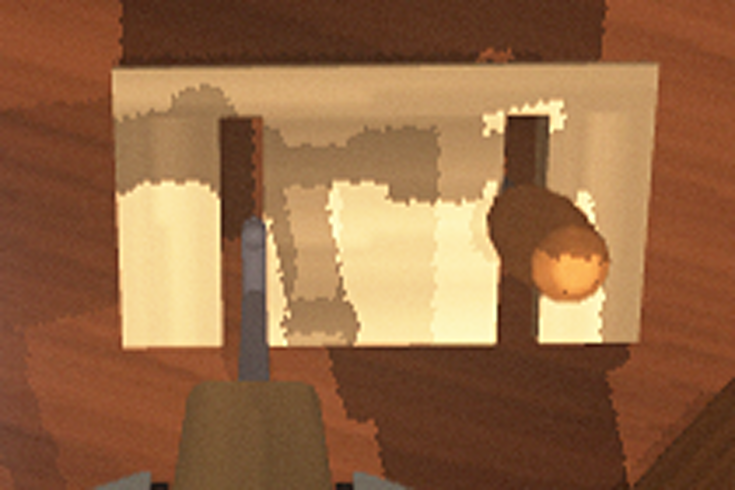

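The hook sits about 3 mm right of the slot's middle. I'll correct that and come down to just above the rack.

send_rows(
  targets=[
    [[0, 0, 0, 0, -3.5, 20, 1], [0, 0, 0, 0, -3.5, 50, 1], [0, 0, 0, 0, -3.5, 80, 1], [0, 0, 0, 0, -3.5, 80, 1], [0, 0, 0, 0, -3.5, 80, 1]],
  ],
)

```text
time: 18.8
tool_pos: [508.9, 355.0, 263.1]
tcp_rot: [3.141, 0.005, 0.259]
contact_force: [0.6, -0.4, 0.1]
grip_width: 21.6
```

```bash
python3 - <<'E'
from h import *
capture("scene");capture("scene")
plan([509,355.8,141.4],down(.261))
im=capture("wrist");plan([509,355.8,141.4],down(.261));cv2.imwrite("pics/wrist19c.png",cv2.resize(im[110:250,210:420,::-1],None,fx=3.5,fy=3.5,interpolation=cv2.INTER_CUBIC))
E
```

```text
turn [-0.0, -0.1, -0.1] shift [-1.5, 0.4, 124.7] t 18.9 steps 3.0
turn [-0.1, -0.1, -0.1] shift [-1.7, 0.7, 124.9] t 18.95 steps 3.0
```

View pics/wrist19c.png

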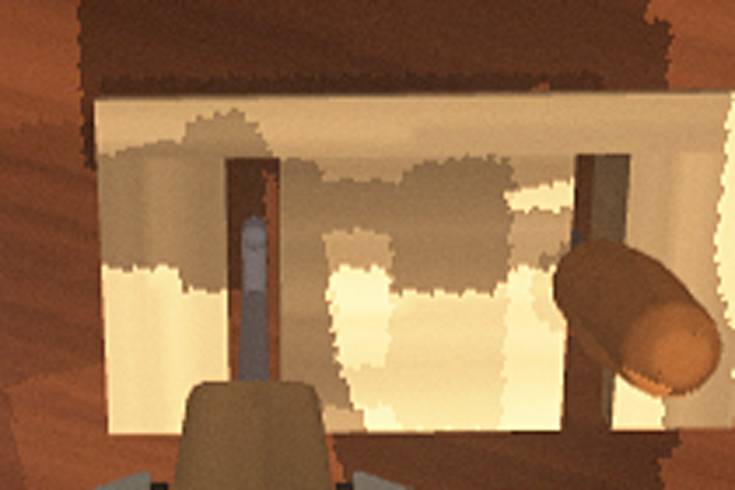

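The hook is centred in the slot, so I'll go down.

send_rows(
  targets=[
    [[0, 0, 0, 0, 0, 20, 1], [0, 0, 0, -0.5, 0, 45, 1], [0, 0, 0, -1, 0, 70, 1], [0, 0, 0, -1, 0.5, 95, 1], [0, 0, 0, -1, 0.5, 110, 1]],
  ],
)

```text
time: 19.37
tool_pos: [508.1, 355.8, 152.8]
tcp_rot: [-3.142, 0.002, 0.261]
contact_force: [-0.5, 0.1, -1.4]
grip_width: 21.7
```

send_rows(
  targets=[
    [[0, 0, 0, 0, 0, 3, 1], [0, 0, 0, 0, 0, 6, 1], [0, 0, 0, 0, 0, 8, 1], [0, 0, 0, 0, 0, 10, 1], [0, 0, 0, 0, 0, 11, 1]],
  ],
)

```text
time: 19.78
tool_pos: [508.5, 356.4, 143.6]
tcp_rot: [-3.141, 0.001, 0.261]
contact_force: [-0.2, 0.4, -0.7]
grip_width: 21.7
```

```bash
python3 - <<'E'
from h import *
capture("scene");capture("scene")
plan([509,355.8,141.4],down(.261));print(get_obs()["contact_force"])
im=capture("wrist");cv2.imwrite("pics/wrist20.png",im[:,:,::-1])
s=capture("side")[:,:,::-1];cv2.imwrite("pics/side20c.png",cv2.resize(s[220:360,220:360],None,fx=4,fy=4,interpolation=cv2.INTER_CUBIC))
E
```

```text
turn [-0.0, 0.1, 0.0] shift [0.8, 0.6, 1.7] t 19.88 steps 0.0
[ 0.30408942 -0.14140892 -0.55231782]
```

View pics/wrist20.png

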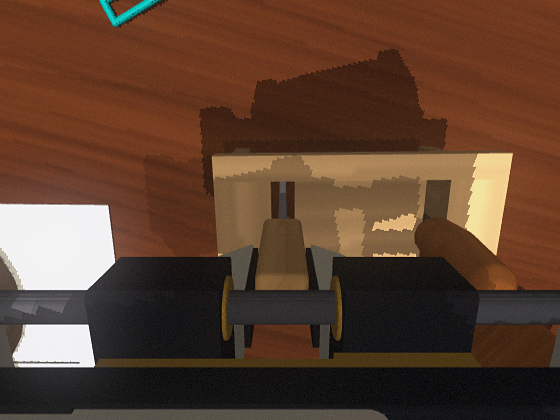

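View pics/side20c.png

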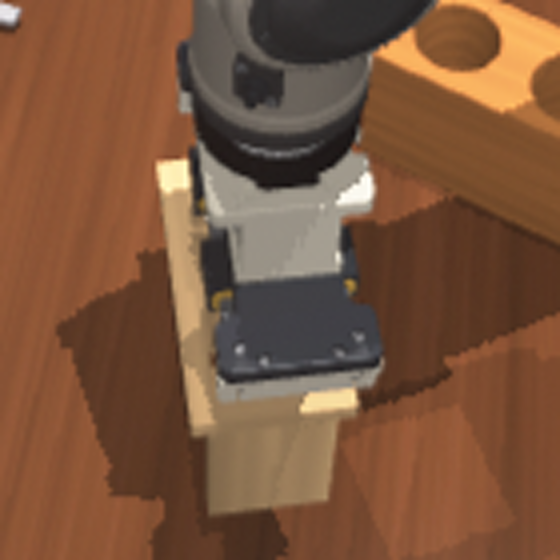

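send_rows(
  targets=[
    [[0, 0, 0, 0, 0, 0.7, 1], [0, 0, 0, 0, 0, 1.4, 1], [0, 0, 0, 0, 0, 1.8, 1], [0, 0, 0, 0, 0, 1.8, 1]],
  ],
)

```text
time: 20.32
tool_pos: [508.0, 356.1, 141.4]
tcp_rot: [-3.141, 0.002, 0.261]
contact_force: [-1.0, -1.1, 5.2]
grip_width: 21.7
```

```bash
python3 - <<'E'
from h import *
for i in range(3): capture("wrist"); o=get_obs(); print(o["tool_pos"].round(1),o["contact_force"].round(1),o["tcp_rot"].round(3))
E
```

```text
[508.  356.1 141.3] [-1.  -0.   5.5] [-3.141e+00  2.000e-03  2.610e-01]
[508.  356.1 141.4] [-1.6 -0.6  5.7] [-3.141e+00  2.000e-03  2.610e-01]
[508.  356.1 141.4] [-1.7 -1.4  5.2] [-3.141e+00  2.000e-03  2.610e-01]
```

It is seated on the rack with about 5 N upward. I'll open, limited to about 60 mm so as not to reach the file.

send_rows(
  targets=[
    [[0, 0, 0, 0, 0, 0, 0.3], [0, 0, 0, 0, 0, 0, -0.1], [0, 0, 0, 0, 0, 0, -0.3], [0, 0, 0, 0, 0, 0, -0.3], [0, 0, 0, 0, 0, 0, -0.3]],
  ],
)

```text
time: 20.88
tool_pos: [507.7, 356.0, 140.2]
tcp_rot: [3.142, 0.003, 0.261]
contact_force: [-0.2, -0.4, 0.9]
grip_width: 50.5
```

send_rows(
  targets=[
    [[0, 0, 0, 0, 0, -5, -0.3], [0, 0, 0, 0, 0, -25, -0.3], [0, 0, 0, 0, 0, -60, -0.3], [0, 0, 0, 0, 0, -100, -0.3], [0, 0, 0, 0, 0, -135, -0.3]],
  ],
)

```text
time: 21.3
tool_pos: [508.0, 356.1, 278.0]
tcp_rot: [-3.141, 0.002, 0.261]
contact_force: [0.9, 0.5, -0.1]
grip_width: 59.7
```

```bash
python3 - <<'E'
from h import *
o=get_obs(); print(o["tool_pos"],o["grip_width"],o["contact_force"])
im=capture("wrist");m=camera_model("wrist");cv2.imwrite("pics/wrist21.png",im[:,:,::-1])
R=rz(.262);p=lambda v:proj(m,R@np.array(v)+[509.5,355,115])
print([p(v).round(1) for v in([-11,-11,75],[11,11,75],[11,-11,75],[-11,11,75])])
E
```

```text
[508.03017831 356.06570969 278.04820699] 59.71719906275577 [ 0.94339124  0.54335938 -0.05188806]
[array([[298.6, 217.8]]), array([[270.4, 190.7]]), array([[298.8, 190.6]]), array([[270.7, 217.9]])]
```

View pics/wrist21.png

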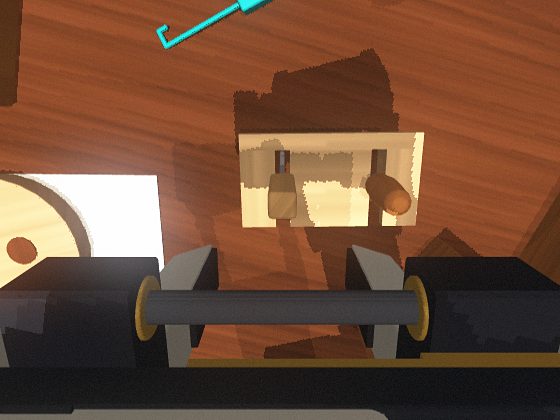

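The tool hangs upright with its handle top at (283,205) and the file is undisturbed. I'll move clear and check all views.

send_rows(
  targets=[
    [[0, 0, 0, 0, 20, -20, -0.3], [0, 0, 0, -10, 55, -30, -0.3], [0, 0, 0, -20, 90, -30, -0.3], [0, 0, 0, -30, 130, -30, -0.3], [0, 0, 0, -40, 165, -30, -0.3]],
  ],
)

```text
time: 21.77
tool_pos: [512.0, 184.5, 306.0]
tcp_rot: [3.141, 0.002, 0.261]
contact_force: [0.2, -0.5, 0.6]
grip_width: 59.6
```

send_rows(
  targets=[
    [[0, 0, 0, -10, 0, 0, -0.3], [0, 0, 0, -20, 0, 0, -0.3], [0, 0, 0, -20, 0, 0, -0.3], [0, 0, 0, -20, 0, 0, -0.3]],
  ],
)

```text
time: 22.1
tool_pos: [493.0, 181.2, 306.2]
tcp_rot: [-3.141, 0.002, 0.261]
contact_force: [-0.1, -0.0, 0.3]
grip_width: 59.9
```

```bash
python3 - <<'E'
from h import *
for n,(a,b,c,d) in {"scene":(160,260,120,440),"side":(120,360,200,400)}.items():
  im=capture(n)[:,:,::-1];m=camera_model(n);cv2.imwrite(f"pics/{n}22.png",im)
  cv2.imwrite(f"pics/{n}22c.png",cv2.resize(im[a:b,c:d],None,fx=2.4,fy=2.4,interpolation=cv2.INTER_CUBIC))
  for l in("weight","hook_tool","slot_left","loop_bar"):
    r=place_of(l,n); print(n,l,[(np.round(x["location"][::-1],1).tolist(),round(x["conf"],2)) for x in r[:2]],[onz(m,x["location"][::-1],{"weight":15,"loop_bar":64.5}.get(l,115)).round(0).tolist() for x in r[:2]])
E
```

```text
scene weight [([170.0, 222.9], 0.6)] [[537.0, -280.0, 15.0]]
scene hook_tool [([438.8, 293.1], 0.89), ([404.3, 211.9], 0.67)] [[796.0, 428.0, 115.0], [506.0, 353.0, 115.0]]
scene slot_left [([405.3, 214.3], 0.84)] [[516.0, 356.0, 115.0]]
scene loop_bar [([163.4, 207.9], 0.83)] [[538.0, -292.0, 64.0]]
side weight [([241.6, 144.6], 0.69), ([193.0, 248.7], 0.49)] [[734.0, -285.0, 15.0], [782.0, 163.0, 15.0]]
side hook_tool [([209.0, 359.0], 0.88), ([193.5, 295.3], 0.75)] [[646.0, 492.0, 115.0], [715.0, 356.0, 115.0]]
side slot_left [([285.6, 307.8], 0.98)] [[508.0, 358.0, 115.0]]
side loop_bar [] []
```

View pics/scene22.png

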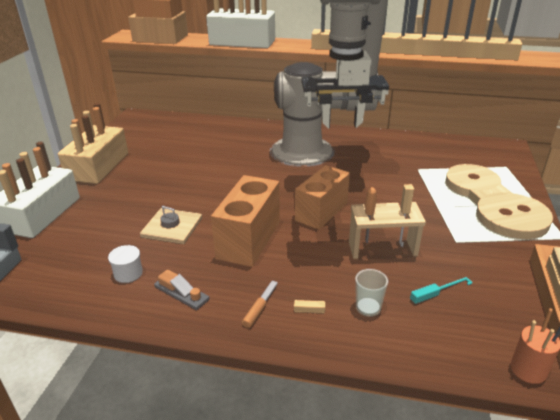

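View pics/side22c.png

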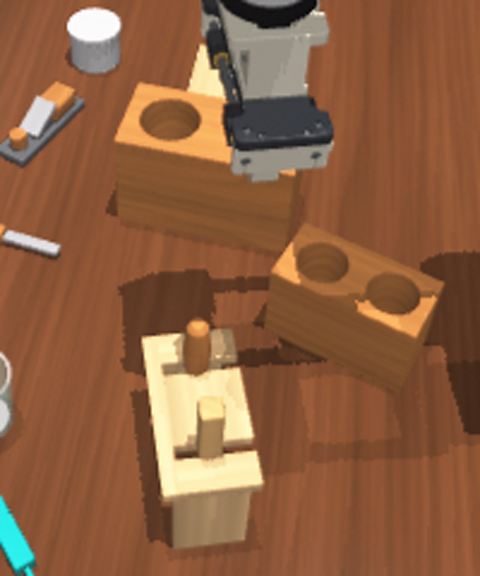

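View pics/scene22c.png

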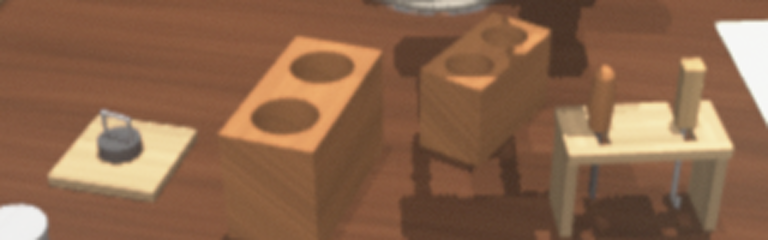

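The weight stands flat at the middle of the board (scene (170,221)), and the hook tool hangs upright in its slot (407,200). The file and the other things look unmoved. I'll hand in.

```bash
python3 - <<'E'
from plant import *
o=get_obs();print(abs(o["dq"]).max(),o["time"]);print(close_job())
E
```

```text
0.0016364292423501354 22.6
the job is handed in; nothing more can be done
None
```

The job is done and handed in at 22.6 s of the 72 s allowed. No verdict was reported.

**What I did:** I took the square-handled hook tool from the rack's left slot. I hooked the loop in the far bore of the large block, with the tool tilted 9° so its handle fitted into the bore. I drew the weight up clear of the block, set it on the board, slid the hook out backwards and hung the tool in the same slot again.

**Last checks:**
- **Weight:** it stands flat near the board's middle. Its measured place is about (537, -280) mm against a board centre of about (538, -277) mm.
- **Hook tool:** it is upright in the left slot at about (506, 353) mm. I felt about 5 N of contact as it seated, before releasing it.
- **Other things:** the file and the bystanders show no visible shift. I did not look into the near bore again, but nothing went near the plug.
- **Arm:** it was still and clear of everything.

**Disagreements:**
- In the last side view the network put the weight and the hook tool in wrong places, because the arm and block hid the weight. I judged by the scene camera picture instead.
- Its scene reading of the loop's bar came out about 12 mm off the weight's own place.

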